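# Load the long wire bobbin into the pay-off stand

## Robot

A 6-joint arm with a two-finger parallel gripper is mounted at the origin on the work surface. World frame = base frame: x ahead of the robot, y to its left, z up, the work surface at z = 0. Lengths are in m, angles in rad, forces in N, time in s.
With the tool pointing down it reaches from about 0.25 to 0.725 m from the base axis. Payload 9.7 kg.
Tool frame: the origin (TCP) lies midway between the tips of the shut fingers; the grasp point (between the pads) lies 19 mm behind it; z points along the fingers, y is the line along which they close (so a half turn about z gives the same grasp; the last joint's range is limited). The gripper opens to 85 mm and grips with 20 to 120 N. Pads are 22 mm wide; open, the fingers measure 114 mm over their backs; the gripper's body (76 mm by 85 mm) begins 54 mm behind the grasp point. The pads swing forward as they close: fully open they stand 13 mm farther back than shut.
Start: joints at [1.317, 0.087, 0.176, 1.66, 0, 1.571], TCP at [0.138, 0.532, 0.231] pointing down, gripper open.
Joint ranges: [-3.13, 3.13], [-0.85, 1.81], [-1.15, 1.24], [-2.2, 2.28], [-1.44, 1.52], [-3.14, 3.14]. Speed limits (rad/s): [2.22, 2.22, 2.57, 3.14, 3.14, 3.14].

## Interface

Orientations are given as a unit quaternion [w, x, y, z].
In Python, from bench import env gives the robot as it stands.
- The arm moves only by the tool send_rows, never from a script. Its argument "increments" is a list of rows, each an object with "hand": the gripper's target within -1 to 1 (shut at 1, half-way at 0, fully open at -1); "linear": the shift along the tool's x, y, z in units of 8 cm (1.0 is 8 cm), a list of three; "twist": the turn, a rotation vector about the tool's x, y, z in units of 90 degrees (1.0 is 90 degrees), a list of three. A call has 1 to 20 rows; each row is the pose to reach, as a shift and turn from the pose commanded when the call began, along the tool's axes at that moment; what a row does not reach only later rows make up. A row lasts 1/8 s, in which the tool goes at most 62.5 mm and 10.7 degrees, less where a joint would pass 70% of its speed; a pose out of reach is approached as far as the arm can. A call with a number of a shift or a turn outside -1 to 1 is refused whole. A call with a gripper value outside its range is refused whole. The fingers move at their own pace and stop on an object; "force" is the grip in N (left out, the last holds). Time passes only in rows, so rows that repeat a pose let the fingers close. It gives the time, the measured TCP pose, the force, the opening and the grip force at its end, in the units of the state.
- env.get_state(): the state, without advancing time (a new reading comes with each control period).
- env.capture(name): name is "scene" or "side" or "wrist"; returns the picture (384x512x3 uint8, red, green, blue); there is no depth.
- env.camera_info(name): a dict with "fovy" (degrees; the focal length in pixels is half the picture's height over the tangent of half this angle, whatever the lens; pixels are square), "cx", "cy" (the principal point, pixels), "distortion" ([k1, k2, p1, p2, k3] as OpenCV has them; the pictures are not rectified), "pose" (4x4, takes a point from camera to world coordinates). Camera axes: x right, y up, looking along -z (the intrinsics and any distortion apply to the point x, -y, -z); pixel columns grow to the right and rows downward; lengths in m; the calibration is good to about 2 mm. A picture is of the moment at which its call begins: read the wrist's pose just before it. camera_info takes no time and is no camera call; for the wrist camera it gives the pose at the moment of the call.
- env.hand_in(): hands the job in; it is judged then, once.
The state is a dict: "time_s": time; "joints": joint angles; "qd": joint speeds; "tau": joint torques, N m; "tool_pos": TCP position; "ee_rot": TCP orientation; "force": force on the tool from outside, world axes, zero at the start; "torque": the same for the moment, N m; "grip_width": finger opening in m; "grasp_force": force on a finger pad.
Only numpy, scipy, OpenCV 4.12 (cv2) and the standard library are available. Lean on these libraries where they do the work, as an engineer would, in place of code of your own. Each camera call takes 0.05 s, during which the arm holds its last target. There are 200 camera calls.

## Task

Three wire bobbins stand upright in the wooden rack. Take the longest one out, first lay it down flat on the bench top and let go of it, then take it again and lower its axle into the open slots of the pay-off stand, with the knob end on the side of the thin plate, until both ends of the axle rest fully home on the slot floors. Never let the bobbin fall or topple, and leave the two short bobbins standing in the rack and everything else on the bench where it is.

Things in the scene. Friction and masses are not known exactly. Their poses are not given: they have to be found in the camera images.
- bobbin_center (a point): Centre of the long bobbin: octagonal prism (copper wire, black cheeks) 80 mm long, 46 across flats, 0.42 kg (+-25 %). Steel axle 12 mm thick sticks out 36 mm at each end (152 overall); the outer 12 mm at the +z end is a knob 26 mm across. z: along the axle to the knob; flats every 45 deg from x. Starts upright in the rack, knob up, centre 80 mm above the bench, any yaw; lying on a flat, 23 mm.
- bobbin: The same long bobbin; origin and axes as bobbin_center. It may be gripped anywhere; it does not roll when it lies on a flat.
- journal_knob (a point): Point on the bobbin's axle line, 49 mm from its centre towards the knob: the part of the axle that lies in the thin plate's slot.
- journal_plain (a point): Point on the bobbin's axle line, 62.5 mm from its centre towards the plain end: the part of the axle that lies in the thick brake housing's slot.
- short_a: Shorter bobbin, same look and width (46 mm), body 50 mm long, 30 mm stubs (110 mm overall), standing in the rack; origin at its centre 65 mm above the bench, z up along its axle. To be left alone.
- short_b: Shortest bobbin, same look and width, body 40 mm long, stubs 30 mm below and 36 mm above (106 mm overall), standing in the rack; origin at its centre 60 mm above the bench, z up along its axle. To be left alone.
- rack: Fixed wooden rack: two rails, each 36 wide (x) x 270 long (y) x 40 mm high, 18 mm apart (90 mm wide overall). The bobbins stand on the rails, their lower axle stubs hang in the gap, at about y = -100, 0 and +100 mm (+-6); which is where varies. Origin: centre of the underside, z up.
- stand: Fixed stand; origin: centre of the underside, z up. Base 120 (x) x 180 (y) x 12 mm. Two cheeks, 90 mm wide (x), 105 high: a thin aluminium plate at y = +45 to +53 and a thick painted brake housing at y = -80 to -45 mm. Each has a 16 mm slot at x = 0, open upwards, flared mouth from z = 91 to 105, flat floor at z = 54. The knob cannot enter a slot: it goes outside the thin plate, at +y.
- seat (a point): Point of the stand midway between its cheeks at the height of the seated axle's centre line: x = 0, y = 0, 60 mm above the bench. Axes are those of the stand; the seated axle lies along y, the knob towards +y.
- tin: Round closed tin, 60 mm across, 36 mm high, standing between rack and stand; origin at the centre of its underside. Bystander.
- flux: White bottle, 42 mm across, 115 mm high; origin at the centre of its underside. Bystander.
- jar: Amber jar, 54 mm across, 60 mm high; origin at the centre of its underside. Bystander.
- tape: Grey ring of tape lying flat, 80 mm across, 22 mm high; origin at the centre of its underside. Bystander.
- driver: Screwdriver 180 mm long lying along its x axis, under 50 mm wide and 35 mm high; origin near its middle, on the bench. Bystander.
- brush: Brush 170 mm long lying along its x axis, under 50 mm wide and 35 mm high; origin near its middle, on the bench. Bystander.
Mind the look-alikes: they are no part of the job. What is shaped like the stand but pink is not meant.

How it is judged:
By the outcome, as a careful person would: the job done as asked, in the order asked, and still so for the second after the job is handed in, with the robot touching nothing.
It also fails if it takes over 58 s, if anything falls off the work surface, if the arm or the gripper's body presses on something with over 40 N, if the wrist force passes 120 N, or if a joint passes its speed limit or range.

## Working session

There is one attempt and no reset: what is moved stays moved. The work goes in short steps, Python scripts to look and compute and a tool call to move; the robot and the scene stay as the last step left them, time stands still between calls to the robot, and variables do not carry over. Pictures are saved under pics/ and viewed, at most 10 in all, crops included, and the job is handed in when it is done.

Besides the shell and the picture viewer there is one more tool, called by a JSON object that holds its "fn" and its "kwargs". send_rows: Moves the arm, as the interface text tells. Its arguments: {"type":"object","properties":{"increments":{"type":"array"},"force":{"type":"number"}},"required":["increments"]}

```bash
mkdir -p pics; ls; python3 - <<'E'
from bench import env
import cv2,numpy as np
for n in("scene","side"):
    im=env.capture(n); cv2.imwrite(f"pics/{n}0.png",im[:,:,::-1])
    print(n,env.camera_info(n))
print(env.camera_info("wrist")); print(env.get_state())
E
```

```text
pics
scene {'fovy': 45.437060159656106, 'cx': 253.8362440736636, 'cy': 192.95150568964692, 'distortion': array([-0.13523972,  0.        ,  0.        ,  0.        ,  0.        ]), 'pose': array([[ 0.07884717, -0.67804587,  0.7307783 ,  1.42188309],
       [ 0.99681126,  0.06264426, -0.04942684, -0.09110047],
       [-0.0122654 ,  0.7323452 ,  0.68082308,  0.88364159],
       [ 0.        ,  0.        ,  0.        ,  1.        ]])}
side {'fovy': 50.51859791423375, 'cx': 250.9467070759493, 'cy': 190.3839765151528, 'distortion': array([0.03394815, 0.        , 0.        , 0.        , 0.        ]), 'pose': array([[ 0.86155051,  0.25948377, -0.43634721,  0.0768804 ],
       [-0.50721874,  0.47627313, -0.71825696, -0.80989371],
       [ 0.02144443,  0.84013813,  0.54194839,  0.67049763],
       [ 0.        ,  0.        ,  0.        ,  1.        ]])}
{'fovy': 63.44083492075651, 'cx': 260.54338681531493, 'cy': 194.06427519704934, 'distortion': array([-0.07869786,  0.        ,  0.        ,  0.        ,  0.        ]), 'pose': array([[ 2.51641838e-01, -9.28679252e-01, -2.72454093e-01,
         6.9
[... 238 characters left out ...]
+00,
         1.00000000e+00]])}
{'time_s': 0.1, 'joints': array([1.31700334e+00, 8.74090827e-02, 1.75181824e-01, 1.65978780e+00,
       4.79466677e-05, 1.57078967e+00]), 'qd': array([0.00045664, 0.00100328, 0.00441453, 0.00092444, 0.00150188,
       0.00083303]), 'tau': array([ 4.69370589e-04, -5.21561909e+01,  4.65650833e+01,  1.59482349e-02,
       -4.91190747e-06, -1.08535875e-05]), 'tool_pos': array([0.13802626, 0.532181  , 0.23063557]), 'ee_rot': array([-1.00901833e-04,  1.26552898e-01,  9.91959673e-01, -6.01433712e-04]), 'force': array([ 0.0147987 ,  0.57542246, -0.17163014]), 'torque': array([0.0375162 , 0.00604114, 0.0184714 ]), 'grasp_force': 0.0, 'grip_width': 0.08551369598708872}
```

View pics/scene0.png

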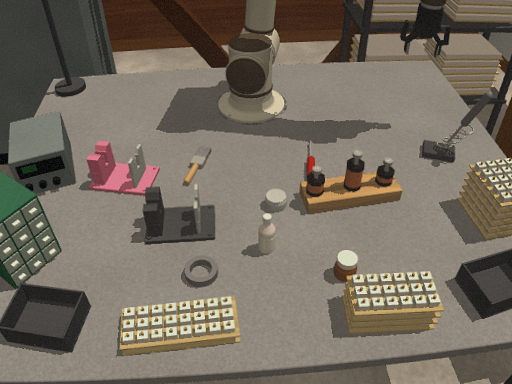

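View pics/side0.png

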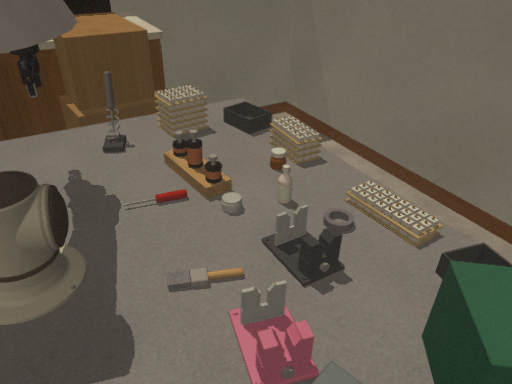

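Candidates for the target in the scene view: bobbins at (316,182), (355,170) and (384,172). The middle one is clearly the tallest, so I choose it. The stands are the black/grey one at (180,215), which is the right one, and the pink one at (124,175), which is the decoy. Next a close crop.

```bash
cat > h.py <<'E'
import numpy as np,cv2
from bench import env
from scipy.spatial.transform import Rotation as R
def cam(n):
    i=env.camera_info(n); f=192/np.tan(np.radians(i['fovy']/2))
    return np.array([[f,0,i['cx']],[0,f,i['cy']],[0,0,1]]),i['distortion'],i['pose']
def ray(c,px):
    K,d,P=c; u=cv2.undistortPoints(np.array(px,float).reshape(-1,1,2),K,d).reshape(-1,2)
    v=np.c_[u[:,0],-u[:,1],-np.ones(len(u))]@P[:3,:3].T
    return P[:3,3],v
def onz(c,px,z):
    o,v=ray(c,px); return o+v*((z-o[2])/v[:,2])[:,None]
def proj(c,X):
    K,d,P=c; Y=(np.atleast_2d(X)-P[:3,3])@P[:3,:3]; Y=Y*[1,-1,-1]
    return cv2.projectPoints(Y,np.zeros(3),np.zeros(3),K,d)[0].reshape(-1,2)
def tri(c1,p1,c2,p2):
    (a,u),(b,v)=ray(c1,[p1]),ray(c2,[p2]); u,v=u[0],v[0]
    s=np.linalg.lstsq(np.c_[u,-v],b-a,rcond=None)[0]
    return (a+u*s[0]+b+v*s[1])/2,np.linalg.norm(a+u*s[0]-b-v*s[1])
E
python3 - <<'E'
import cv2,numpy as np
s=cv2.imread('pics/scene0.png');d=cv2.imread('pics/side0.png')
def c(i,x,y,w=100,h=75):return cv2.resize(i[y:y+h,x:x+w],(400,300),interpolation=cv2.INTER_CUBIC)
cv2.imwrite('pics/crop1.png',np.vstack([np.hstack([c(s,303,140),c(s,130,175)]),np.hstack([c(d,150,125),c(d,255,205)])]))
E
```

```text
(no output)
```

View pics/crop1.png

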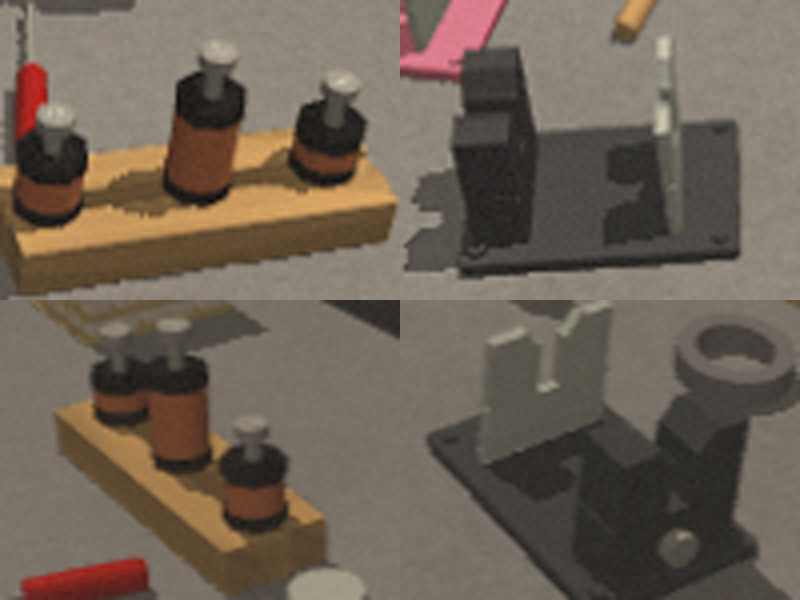

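The crop confirms the long bobbin in the middle: its knob top is at scene (357.4,151.3) and side (193.4,131.4), with the short ones on either side. The black stand has its thin plate on the right (+y) in the scene view.

```bash
python3 - <<'E'
from h import *
S,D=cam('scene'),cam('side')
print('knob',tri(S,(357.4,151.3),D,(193.4,131.4)),onz(S,[(357.4,151.3)],.156),onz(D,[(193.4,131.4)],.156))
print('shorts scene',onz(S,[(317,167.5),(388.3,159.5)],.115))
print('rack top edge',onz(S,[(307.5,203),(401.5,191)],.04))
b=onz(S,[(145.5,242),(215,237.5),(214.5,205.5)],.012);print('base',b,b[1]-b[0],b[2]-b[1])
print('side base', onz(D,[(262.5,239.2),(255+355/4,205+247/4)],.012))
# other objects
print('tin,flux top',onz(S,[(276,196)],.036),onz(S,[(267,218)],.115), 'tape',onz(S,[(201,270)],.02))
print('driver',onz(S,[(310,143),(311,172)],.015),'brush',onz(S,[(205,152),(187,180)],.015))
w=env.camera_info('wrist'); st=env.get_state()
q=st['ee_rot'];T=R.from_quat(np.r_[q[1:],q[0]])
print('cam in tool',T.inv().apply(w['pose'][:3,3]-st['tool_pos']),'\n',T.as_matrix().T@w['pose'][:3,:3],'\n',T.as_matrix())
E
```

```text
knob (array([0.50700362, 0.24134445, 0.1539579 ]), np.float64(0.0033298049133772753)) [[0.50734252 0.24186424 0.156     ]] [[0.50493699 0.23379579 0.156     ]]
shorts scene [[0.51444637 0.13721974 0.115     ]
 [0.49825961 0.33579126 0.115     ]]
rack top edge [[0.56820531 0.10814171 0.04      ]
 [0.5457213  0.37347401 0.04      ]]
base [[ 0.64303285 -0.31567899  0.012     ]
 [ 0.64265769 -0.13900913  0.012     ]
 [ 0.52639913 -0.13829158  0.012     ]] [-3.75153988e-04  1.76669860e-01  1.11022302e-16] [-0.11625856  0.00071755  0.        ]
side base [[ 0.51755496 -0.14659121  0.012     ]
 [ 0.63050341 -0.32256703  0.012     ]]
tin,flux top [[0.52956597 0.02895701 0.036     ]] [[ 0.68493844 -0.01155854  0.115     ]] tape [[ 0.749444   -0.17354015  0.02      ]]
driver [[0.27495066 0.16679321 0.015     ]
 [0.41512513 0.14567107 0.015     ]] brush [[ 0.29012554 -0.16382425  0.015     ]
 [ 0.41702645 -0.21582307  0.015     ]]
cam in tool [ 7.11139723e-02  1.06250062e-04 -1.42906828e-01] 
 [[-5.90069634e-04  9.59475914e-01  2.81790032e-01]
 [ 9.99999784e-01  6.48079405e-04 -1.12662158e-04]
 [-2.90718943e-04  2.81789905e-01 -9.59476089e-01]] 
 [[-9.67968708e-01  2.51070621e-01 -3.52407457e-04]
 [ 2.51070864e-01  9.67968005e-01 -1.16765714e-03]
 [ 4.79547399e-05 -1.21873481e-03 -9.99999256e-01]]
```

{"fn": "send_rows", "kwargs": {"increments": [{"hand": -1, "linear": [-1, -0.55, -0.25], "twist": [0, 0, 0]}, {"hand": -1, "linear": [-1, -0.55, -0.25], "twist": [0, 0, 0]}]}}

```text
time_s: 0.35
tool_pos: [0.2055, 0.4684, 0.2516]
ee_rot: [0.0, 0.127, 0.992, -0.0]
force: [0.2, 0.5, -0.4]
grip_width: 0.0857
grasp_force: 0.0
```

{"fn": "send_rows", "kwargs": {"increments": [{"hand": -1, "linear": [-1, -0.55, -0.25], "twist": [0, 0, 0]}, {"hand": -1, "linear": [-1, -0.55, -0.25], "twist": [0, 0, 0]}]}}

```text
time_s: 0.6
tool_pos: [0.2723, 0.4054, 0.2719]
ee_rot: [0.0, 0.127, 0.992, 0.0]
force: [-0.4, 0.5, -0.2]
grip_width: 0.0856
grasp_force: 0.0
```

{"fn": "send_rows", "kwargs": {"increments": [{"hand": -1, "linear": [-1, -0.55, -0.25], "twist": [0, 0, 0]}, {"hand": -1, "linear": [-1, -0.55, -0.25], "twist": [0, 0, 0]}]}}

```text
time_s: 0.85
tool_pos: [0.3387, 0.3426, 0.2918]
ee_rot: [0.0, 0.127, 0.992, 0.0]
force: [-0.0, 0.7, 0.4]
grip_width: 0.0853
grasp_force: 0.0
```

```bash
python3 -c "
from bench import env
s=env.get_state();print(s['time_s'],s['joints'].round(3),s['tool_pos'].round(4),s['ee_rot'].round(4))"
```

```text
0.85 [ 0.791 -0.045  0.161  1.776 -0.     1.047] [0.3387 0.3426 0.2918] [2.000e-04 1.273e-01 9.919e-01 0.000e+00]
```

{"fn": "send_rows", "kwargs": {"increments": [{"hand": -1, "linear": [-0.82, -0.65, -0.11], "twist": [0, 0, 0]}, {"hand": -1, "linear": [-0.82, -0.65, -0.11], "twist": [0, 0, 0]}]}}

```text
time_s: 1.1
tool_pos: [0.389, 0.2754, 0.3002]
ee_rot: [0.0, 0.128, 0.992, -0.0]
force: [-0.6, 0.4, -0.0]
grip_width: 0.085
grasp_force: 0.0
```

{"fn": "send_rows", "kwargs": {"increments": [{"hand": -1, "linear": [-0.82, -0.65, -0.11], "twist": [0, 0, -0.44]}, {"hand": -1, "linear": [-0.82, -0.65, -0.11], "twist": [0, 0, -0.44]}, {"hand": -1, "linear": [-0.82, -0.65, -0.11], "twist": [0, 0, -0.44]}, {"hand": -1, "linear": [-0.82, -0.65, -0.11], "twist": [0, 0, -0.44]}, {"hand": -1, "linear": [-0.82, -0.65, -0.11], "twist": [0, 0, -0.44]}]}}

```text
time_s: 1.72
tool_pos: [0.4381, 0.2106, 0.3086]
ee_rot: [-0.0, -0.216, 0.976, -0.0]
force: [-0.1, 0.0, 0.7]
grip_width: 0.0854
grasp_force: 0.0
```

```bash
python3 - <<'E'
from h import *
s=env.get_state();print(s['joints'].round(3),s['tool_pos'].round(4))
c=cam('wrist');im=env.capture('wrist');import pickle;pickle.dump((c,im),open('w1.pkl','wb'))
cv2.imwrite('pics/w1.png',cv2.resize(im[:,:,::-1],(800,600)))
E
```

```text
[ 0.448 -0.022  0.217  1.81  -0.     0.012] [0.4381 0.2106 0.3086]
```

View pics/w1.png

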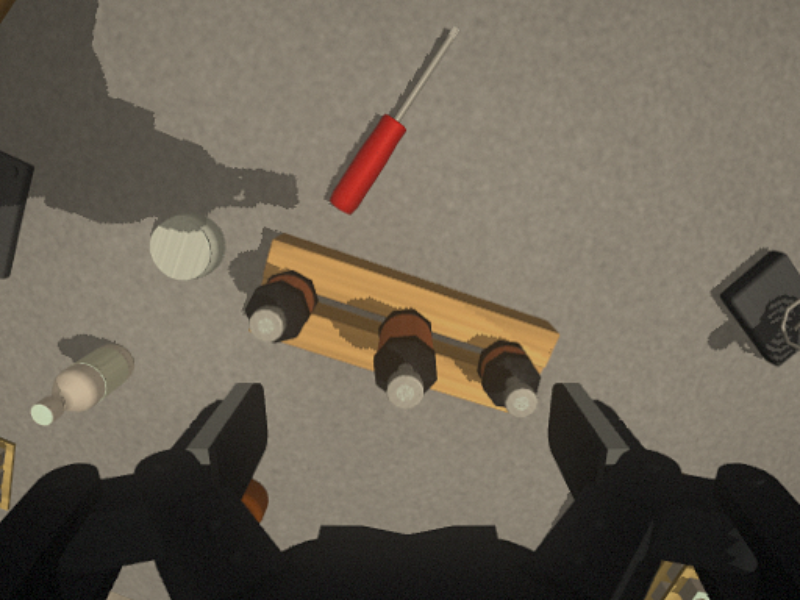

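The wrist view shows the rack in the middle with the long bobbin central: knob top at (406,391), upper cheek around (405,365) in the 800-wide picture. The driver lies on the base side of the rack and the tin to the left.

```bash
python3 - <<'E'
from h import *
import pickle
c,im=pickle.load(open('w1.pkl','rb'))
k=onz(c,[(259.9,250.2)],.156)[0];print('knob',k)
# rack top outline by colour
hsv=cv2.cvtColor(im,cv2.COLOR_RGB2HSV)
m=cv2.inRange(hsv,(10,90,90),(25,255,255));m[:130]=0
n,l,s,_=cv2.connectedComponentsWithStats(m);i=[a for a in range(1,n) if s[a,4]>150 and s[a,1]<270];
pts=np.argwhere(np.isin(l,i))[:,::-1]
h=cv2.convexHull(pts.astype(np.float32));ap=cv2.approxPolyDP(h,4,True).reshape(-1,2);print('rack',np.c_[ap,onz(c,ap,.04)].round(3))
# cheek outline on z=.12
g=cv2.cvtColor(im,cv2.COLOR_RGB2GRAY)
x0,y0,x1,y1=230,190,290,265
crop=im[y0:y1,x0:x1]
b=((hsv[...,2]<75)&(hsv[...,1]<140)).astype(np.uint8);bb=np.zeros_like(b);bb[y0:y1,x0:x1]=b[y0:y1,x0:x1]
n,l,s,_=cv2.connectedComponentsWithStats(bb);i=1+np.argmax(s[1:,4]);
hh=cv2.convexHull(np.argwhere(l==i)[:,::-1].astype(np.float32));ap=cv2.approxPolyDP(hh,1.2,True).reshape(-1,2)
w=onz(c,ap,.12);e=np.diff(np.r_[w,w[:1]],axis=0);print(np.c_[ap,w[:,:2]*1000,np.degrees(np.arctan2(e[:,1],e[:,0])),np.linalg.norm(e,axis=1)*1000].round(1))
v=cv2.resize(crop[:,:,::-1],(480,600),interpolation=cv2.INTER_CUBIC);mk=cv2.resize(np.where(l==i,255,0).astype(np.uint8)[y0:y1,x0:x1],(320,400));
mk=np.pad(cv2.cvtColor(mk,cv2.COLOR_GRAY2BGR),((0,200),(0,0),(0,0)));cv2.imwrite('pics/c2.png',np.hstack([cv2.convertScaleAbs(v,alpha=1.8),mk]))
E
```

```text
knob [0.50829512 0.24225016 0.156     ]
rack [[3.57e+02 2.16e+02 4.55e-01 3.69e-01 4.00e-02]
 [3.22e+02 2.63e+02 5.41e-01 3.59e-01 4.00e-02]
 [1.81e+02 2.19e+02 5.64e-01 1.44e-01 4.00e-02]
 [1.67e+02 1.82e+02 5.22e-01 1.07e-01 4.00e-02]
 [1.71e+02 1.62e+02 4.93e-01 1.03e-01 4.00e-02]
 [1.82e+02 1.49e+02 4.71e-01 1.10e-01 4.00e-02]
 [3.49e+02 2.05e+02 4.45e-01 3.51e-01 4.00e-02]]
[[ 279.   242.   505.7  265.5  -13.1   13.1]
 [ 272.   250.   518.4  262.6  -67.4   31.8]
 [ 245.   249.   530.7  233.2 -118.5    9.6]
 [ 240.   243.   526.1  224.8 -152.5   17.7]
 [ 239.   229.   510.4  216.6  168.7   19.8]
 [ 249.   216.   491.   220.5  118.5   19.3]
 [ 266.   215.   481.7  237.5   73.5   18.4]
 [ 278.   225.   487.   255.2   29.    21.4]]
```

View pics/c2.png

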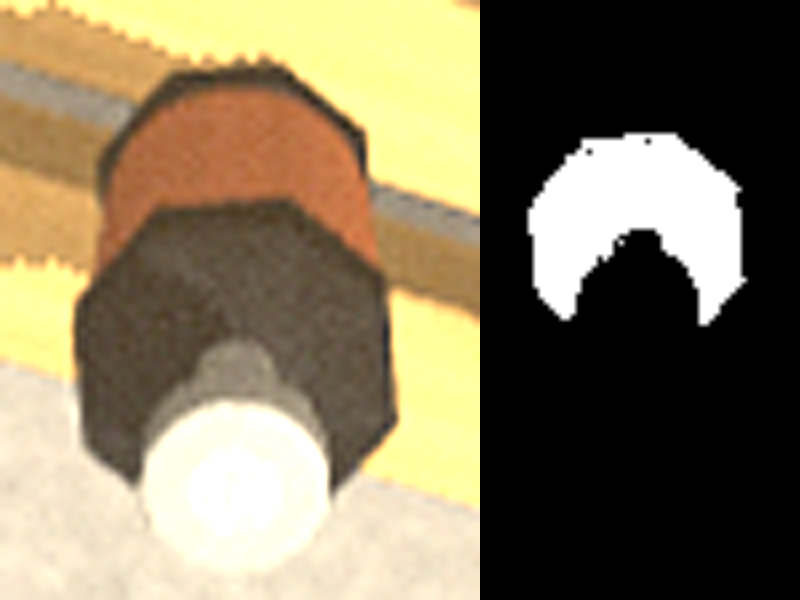

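The octagon's flats run at about 29.5° (mod 45°) with the centre near (0.508,0.242). I'll approach along azimuth 29.5°, 25° below horizontal, and later pitch down to lay the bobbin flat.

```bash
cat >> h.py <<'E'
def pose(az,t,P,off):
    "az: azimuth deg, t: deg below horizontal, P grasped axis point, TCP off beyond it"
    a=np.r_[np.cos(np.radians(az)),np.sin(np.radians(az)),0];Z=np.r_[0,0,1.];t=np.radians(t)
    d=a*np.cos(t)-Z*np.sin(t);y=np.cross(Z,a)
    return np.array(P)+off*d,R.from_matrix(np.c_[np.cross(y,d),y,d])
def cur():
    s=env.get_state();q=s['ee_rot'];return s['tool_pos'],R.from_quat(np.r_[q[1:],q[0]])
def seq(wps,start=None):
    p,r=start or cur()
    for q,s in wps:
        print('lin',(r.inv().apply(q-p)/.08).round(3),'twist',((r.inv()*s).as_rotvec()/(np.pi/2)).round(3)); p,r=q,s
E
python3 - <<'E'
from h import *
import pickle
c,im=pickle.load(open('w1.pkl','rb'))
print('driver',onz(c,[(224,131),(250,77)],.015))
P=(.508,.242,.092);az=29.5
g=pose(az,25,P,.018);pre=pose(az,25,P,-.10);m=pose(az,60,P,0);m=(np.r_[.428,.200,.235],m[1])
h=((pre[0]+g[0])/2,g[1]);print(pre[0],g[0])
seq([m,pre,h,g])
E
```

```text
driver [[0.42850684 0.14991874 0.015     ]
 [0.34834479 0.15306633 0.015     ]]
[0.42911899 0.19737127 0.13426183] [0.52219858 0.25003317 0.08439287]
lin [ 0.171 -0.068  0.921] twist [-0.013 -0.333 -0.05 ]
lin [ 0.633 -0.035  1.089] twist [ 0.    -0.389  0.   ]
lin [ 0.    -0.     0.738] twist [0. 0. 0.]
lin [ 0.    -0.     0.738] twist [0. 0. 0.]
```

{"fn": "send_rows", "kwargs": {"increments": [{"hand": -0.4, "linear": [0.1, -0.04, 0.5], "twist": [-0.013, -0.11, -0.05]}, {"hand": -0.4, "linear": [0.17, -0.07, 1.0], "twist": [-0.013, -0.22, -0.05]}, {"hand": -0.4, "linear": [0.17, -0.07, 1.0], "twist": [-0.013, -0.333, -0.05]}, {"hand": -0.4, "linear": [0.17, -0.07, 1.0], "twist": [-0.013, -0.333, -0.05]}]}}

```text
time_s: 2.28
tool_pos: [0.4265, 0.1993, 0.2265]
ee_rot: [0.251, -0.246, 0.934, 0.067]
force: [0.4, -0.3, 0.7]
grip_width: 0.0598
grasp_force: 0.0
```

{"fn": "send_rows", "kwargs": {"increments": [{"hand": -0.4, "linear": [0.6, -0.035, 1.0], "twist": [0, -0.11, 0]}, {"hand": -0.4, "linear": [0.6, -0.035, 1.0], "twist": [0, -0.22, 0]}, {"hand": -0.4, "linear": [0.6, -0.035, 1.0], "twist": [0, -0.33, 0]}, {"hand": -0.4, "linear": [0.6, -0.035, 1.0], "twist": [0, -0.389, 0]}, {"hand": -0.4, "linear": [0.6, -0.035, 1.0], "twist": [0, -0.389, 0]}]}}

```text
time_s: 2.9
tool_pos: [0.5254, 0.226, 0.1277]
ee_rot: [0.508, -0.22, 0.821, 0.14]
force: [-2.3, 1.1, 1.1]
grip_width: 0.0598
grasp_force: 1.1
```

```bash
python3 - <<'E'
from h import *
P=(.508,.242,.092);az=29.5
g=pose(az,25,P,.018);pre=pose(az,25,P,-.10)
seq([pre]);h=((pre[0]+g[0])/2,g[1]);seq([h,g])
s=env.get_state();print(s['time_s'],s['joints'].round(3),s['tool_pos'].round(4),s['grip_width'])
cv2.imwrite('pics/w2.png',cv2.resize(env.capture('wrist')[:,:,::-1],(400,300)))
cv2.imwrite('pics/s2.png',np.hstack([cv2.resize(env.capture('side')[110:230,110:270,::-1],(400,300)),cv2.resize(env.capture('wrist')[:,:,::-1],(400,300))]))
E
```

```text
lin [ 0.472  0.297 -1.127] twist [ 0.009 -0.016 -0.   ]
lin [ 0.453  0.287 -0.39 ] twist [ 0.009 -0.016 -0.   ]
lin [ 0.    -0.     0.738] twist [0. 0. 0.]
2.9 [ 0.307 -0.847 -1.145  0.174  0.2   -0.093] [0.5254 0.226  0.1277] 0.05975093110668321
```

View pics/s2.png

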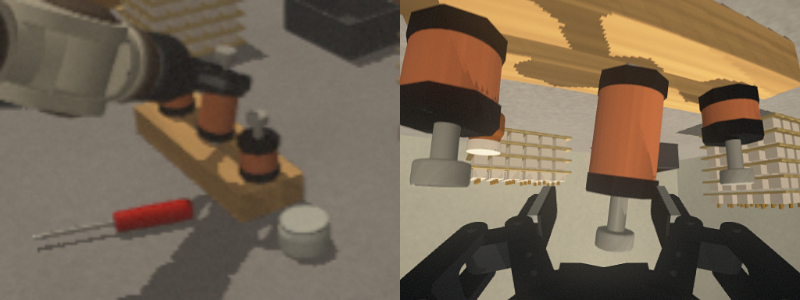

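The tool pose ran out of reach: joints 2 and 3 are at their lower limits. The hand sits with the fingers around the upper stub, about 24 mm off to the side and in light contact, and the bobbin still stands. I'll fit the arm's geometry so I can plan within the limits.

```bash
cat > kin.py <<'E'
import numpy as np
from scipy.optimize import least_squares
from scipy.spatial.transform import Rotation as R
D=[([1.317,.0874,.1752,1.6598,0,1.571],[.13803,.53218,.23064],[0,.12655,.99196,-.0006]),
([.791,-.045,.161,1.776,0,1.047],[.3387,.3426,.2918],[.0002,.1273,.9919,0]),
([.448,-.022,.217,1.81,0,.012],[.4381,.2106,.3086],[0,-.216,.976,0]),
([.307,-.847,-1.145,.174,.2,-.093],[.5254,.226,.1277],[.508,-.22,.821,.14])]
def wr(p,j):
    r0,L1,L2,b,h,T=p; th=j[2]-j[1]+b
    return np.r_[r0+L1*np.sin(j[1])+L2*np.cos(th), h+L1*np.cos(j[1])+L2*np.sin(th)]
def tgt(j,X,zd,T):
    w=np.array(X)-T*zd; return np.r_[w[0]*np.cos(j[0])+w[1]*np.sin(j[0]),w[2]]
def res(p):
    e=[]
    for j,X,q in D:
        zd=R.from_quat(np.r_[q[1:],q[0]]).apply([0,0,1]); e+=list(wr(p,j)-tgt(j,X,zd,p[5]))
    return np.r_[e,(p-P0)*1e-3]
P0=np.array([.0,.3,.3,0,.25,.2])
p=least_squares(res,P0).x
if __name__=='__main__':
    print(p.round(4),(np.abs(res(p)[:-6])*1000).round(1))
    for j,X,q in D:
        zd=R.from_quat(np.r_[q[1:],q[0]]).apply([0,0,1]);w=np.array(X)-p[5]*zd
        print('lateral',-w[0]*np.sin(j[0])+w[1]*np.cos(j[0]))
    # grid: reachability r,z,pitch
    def ik(r,z,pd):
        t=np.radians(pd);W=np.r_[r-p[5]*np.cos(t),z+p[5]*np.sin(t)]
        s=least_squares(lambda a:wr(p,[0,a[0],a[1]])-W,[0,0],bounds=([-.85,-1.15],[1.81,1.24]))
        j4=t-s.x[0]+s.x[1]; return s.cost<1e-7 and -2.2<j4<2.28, s.x.round(2),j4.round(2)
    for q in [(.579,.084,25),(.579,.10,25),(.579,.13,25),(.579,.16,25),(.57,.084,30),(.57,.13,30),(.57,.18,30),(.45,.03,115),(.5,.03,115),(.55,.03,120),(.55,.03,115),(.6,.03,120),(.4,.03,115),(.57,.2,40),(.57,.1,40)]: print(q,ik(*q))
E
python3 kin.py
```

```text
[-2.000e-04  4.137e-01  5.217e-01  8.030e-02  1.548e-01  4.236e-01] [0. 0. 0. 0. 0. 0. 0. 0.]
lateral 7.596361023828879e-05
lateral 0.00019364803087226767
lateral 4.7939695754395384e-05
lateral -0.0275163074677987
(0.579, 0.084, 25) (np.False_, array([-0.68, -1.15]), np.float64(-0.03))
(0.579, 0.1, 25) (np.False_, array([-0.74, -1.15]), np.float64(0.03))
(0.579, 0.13, 25) (np.False_, array([-0.84, -1.15]), np.float64(0.13))
(0.579, 0.16, 25) (np.False_, array([-0.85, -1.1 ]), np.float64(0.18))
(0.57, 0.084, 30) (np.False_, array([-0.78, -1.15]), np.float64(0.15))
(0.57, 0.13, 30) (np.True_, array([-0.85, -1.1 ]), np.float64(0.28))
(0.57, 0.18, 30) (np.False_, array([-0.85, -1.  ]), np.float64(0.37))
(0.45, 0.03, 115) (np.True_, array([ 0.31, -0.03]), np.float64(1.66))
(0.5, 0.03, 115) (np.True_, array([0.43, 0.12]), np.float64(1.7))
(0.55, 0.03, 120) (np.True_, array([0.64, 0.39]), np.float64(1.84))
(0.55, 0.03, 115) (np.True_, array([0.55, 0.29]), np.float64(1.75))
(0.6, 0.03, 120) (np.True_, array([0.79, 0.61]), np.float64(1.92))
(0.4, 0.03, 115) (np.True_, array([ 0.19, -0.17]), np.float64(1.64))
(0.57, 0.2, 40) (np.True_, array([-0.73, -0.79]), np.float64(0.64))
(0.57, 0.1, 40) (np.True_, array([-0.7 , -0.97]), np.float64(0.43))
```

```bash
python3 - <<'E'
from h import *
import kin
az=29.5
A=pose(az,40,(.508,.242,.135),-.010);B=pose(az,40,(.508,.242,.092),.013)
def ik(q,t):
    p=kin.p;r=np.hypot(q[0][0],q[0][1]);t=np.radians(t);W=np.r_[r-p[5]*np.cos(t),q[0][2]+p[5]*np.sin(t)]
    s=kin.least_squares(lambda a:kin.wr(p,[0,a[0],a[1]])-W,[0,0],bounds=([-.85,-1.15],[1.81,1.24]));return np.sqrt(2*s.cost)<.002,s.x.round(2)
print(A[0],B[0],ik(A,40),ik(B,40)); seq([A,B])
for r in(.45,.5,.55):print(ik(([r,0,.03],),130))
E
```

```text
[0.50133269 0.23822782 0.14142788] [0.5166675  0.24690384 0.08364376] (np.True_, array([-0.78, -0.93])) (np.True_, array([-0.68, -0.99]))
lin [-0.141  0.272 -0.245] twist [0.01  0.144 0.001]
lin [ 0.412 -0.     0.633] twist [0. 0. 0.]
(np.True_, array([0.57, 0.2 ]))
(np.True_, array([0.69, 0.38]))
(np.True_, array([0.83, 0.6 ]))
```

{"fn": "send_rows", "kwargs": {"increments": [{"hand": -0.6, "linear": [-0.14, 0.27, -0.24], "twist": [0.01, 0.144, 0]}, {"hand": -0.6, "linear": [-0.14, 0.27, -0.24], "twist": [0.01, 0.144, 0]}, {"hand": -0.6, "linear": [-0.14, 0.27, -0.24], "twist": [0.01, 0.144, 0]}]}}

```text
time_s: 3.42
tool_pos: [0.502, 0.2388, 0.1428]
ee_rot: [0.41, -0.232, 0.876, 0.107]
force: [-0.3, -0.1, -0.2]
grip_width: 0.0687
grasp_force: 0.0
```

```bash
python3 - <<'E'
from h import *
az=29.5
A=pose(az,40,(.508,.242,.135),-.010);B=pose(az,40,(.508,.242,.092),.013)
seq([A,B]);seq([B]);s=env.get_state();print(s['time_s'],s['joints'].round(3),s['grip_width'])
c=cam('wrist');im=env.capture('wrist');print('predicted axis px, z=.12,.08,.04',proj(c,[(.508,.242,z) for z in(.156,.12,.08,.04)]).round(0)*1.5625)
cv2.imwrite('pics/w3.png',cv2.resize(im[:,:,::-1],(800,600)))
E
```

```text
lin [ 0.02  -0.002  0.002] twist [-0.     0.002  0.002]
lin [ 0.412 -0.     0.633] twist [0. 0. 0.]
lin [0.433 0.    0.634] twist [-0.     0.002  0.002]
3.425 [ 0.399 -0.764 -0.92   0.543  0.089 -0.078] 0.06874631507885696
predicted axis px, z=.12,.08,.04 [[407.8125 434.375 ]
 [407.8125 331.25  ]
 [407.8125 234.375 ]
 [407.8125 153.125 ]]
```

View pics/w3.png

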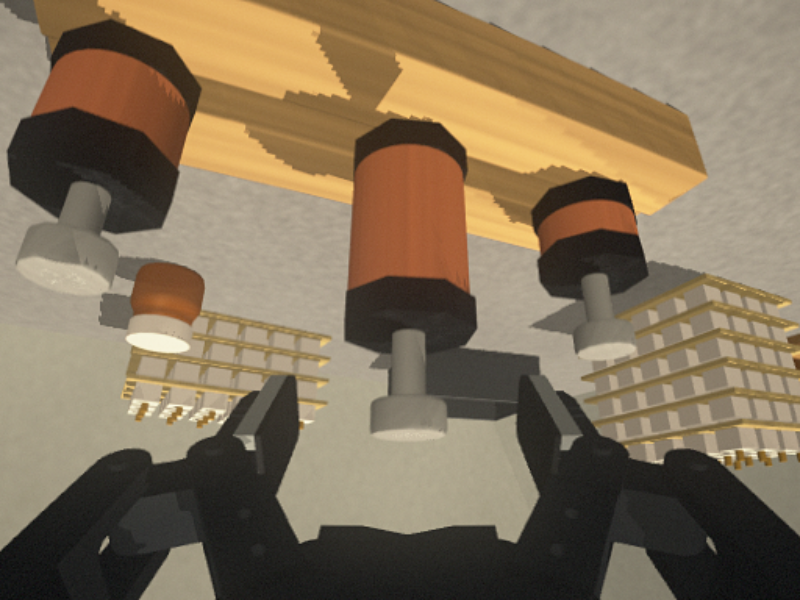

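The wrist view shows the fingers straddling the stub and knob of the long bobbin (knob at (408,418), stub at column 408). The predicted axis lands on it, so I descend and close.

{"fn": "send_rows", "kwargs": {"increments": [{"hand": -0.6, "linear": [0.22, 0, 0.32], "twist": [0, 0, 0]}, {"hand": -0.6, "linear": [0.43, 0, 0.63], "twist": [0, 0, 0]}, {"hand": -0.6, "linear": [0.43, 0, 0.63], "twist": [0, 0, 0]}]}}

```text
time_s: 3.85
tool_pos: [0.515, 0.245, 0.0784]
ee_rot: [0.408, -0.232, 0.877, 0.106]
force: [-0.9, -0.8, -0.4]
grip_width: 0.0686
grasp_force: 0.0
```

{"fn": "send_rows", "kwargs": {"increments": [{"hand": 0.2, "linear": [0, 0, 0], "twist": [0, 0, 0]}, {"hand": 0.2, "linear": [0, 0, 0], "twist": [0, 0, 0]}, {"hand": 0.2, "linear": [0, 0, 0], "twist": [0, 0, 0]}, {"hand": 0.2, "linear": [0, 0, 0], "twist": [0, 0, 0]}], "force": 60}}

```text
time_s: 4.35
tool_pos: [0.5177, 0.2465, 0.0855]
ee_rot: [0.412, -0.232, 0.875, 0.107]
force: [-2.8, -0.7, 3.3]
grip_width: 0.0453
grasp_force: 62.1
```

```bash
python3 - <<'E'
from h import *
s=env.get_state();print(s['time_s'],s['joints'].round(3),s['tool_pos'].round(4),s['grip_width'],s['grasp_force'],s['force'],s['torque'])
B=pose(29.5,40,(.508,.242,.092),.013);seq([B])
E
```

```text
4.35 [ 0.402 -0.666 -0.989  0.372  0.085 -0.076] [0.5177 0.2465 0.0855] 0.045343027471412806 62.070304312510416 [-2.80227106 -0.65738684  3.27330178] [-0.31512011  0.71527239  0.12237727]
lin [0.023 0.01  0.008] twist [-0.001  0.004  0.002]
```

Gripped at 45 mm, across the flats. Next I plan the lift, the pitch-over and the lay-down at about (0.42,-0.05).

```bash
cat >> h.py <<'E'
def ik(q):
    import kin
    p=kin.p;d=q[1].apply([0,0,1]);h=np.hypot(*q[0][:2]);rad=q[0][:2]/h
    t=np.arctan2(-d[2],d[:2]@rad);W=np.r_[h-p[5]*np.cos(t),q[0][2]+p[5]*np.sin(t)]
    s=kin.least_squares(lambda a:kin.wr(p,[0,a[0],a[1]])-W,[0,0],bounds=([-.85,-1.15],[1.81,1.24]))
    return round(float(np.sqrt(2*s.cost))*1000,1),s.x.round(2),round(t-s.x[0]+s.x[1],2)
E
python3 - <<'E'
from h import *
W=[pose(29.5,40,(.508,.242,.192),.0125),pose(29.5,85,(.475,.20,.20),.0125),pose(15,130,(.45,.14,.18),.0125),pose(0,130,(.435,.06,.14),.0125),pose(0,130,(.434,-.01,.09),.0125),pose(0,130,(.434,-.05,.030),.0125)]
for w in W: print(ik(w),w[0].round(3))
seq(W)
E
```

```text
(0.0, array([-0.72, -0.82]), np.float64(0.6)) [0.516 0.247 0.184]
(0.0, array([-0.1 , -0.09]), np.float64(1.49)) [0.476 0.201 0.188]
(0.0, array([0.54, 0.44]), np.float64(2.16)) [0.442 0.138 0.17 ]
(0.0, array([0.46, 0.25]), np.float64(2.05)) [0.427 0.06  0.13 ]
(0.0, array([0.48, 0.17]), np.float64(1.96)) [ 0.426 -0.01   0.08 ]
(0.0, array([0.52, 0.11]), np.float64(1.86)) [ 0.426 -0.05   0.02 ]
lin [-0.94   0.006 -0.796] twist [-0.001  0.004  0.002]
lin [ 0.431 -0.254 -0.583] twist [-0.   0.5  0. ]
lin [ 0.768 -0.474  0.148] twist [-0.05   0.497  0.158]
lin [ 0.013 -0.891  0.664] twist [-0.107  0.     0.128]
lin [-0.392 -0.875  0.487] twist [0. 0. 0.]
lin [-0.482 -0.5    0.575] twist [0. 0. 0.]
```

{"fn": "send_rows", "kwargs": {"increments": [{"hand": 0.2, "linear": [-0.24, 0, -0.2], "twist": [0, 0, 0]}, {"hand": 0.2, "linear": [-0.55, 0, -0.45], "twist": [0, 0, 0]}, {"hand": 0.2, "linear": [-0.94, 0, -0.8], "twist": [0, 0, 0]}, {"hand": 0.2, "linear": [-0.94, 0, -0.8], "twist": [0, 0, 0]}]}}

```text
time_s: 4.85
tool_pos: [0.5173, 0.2465, 0.1876]
ee_rot: [0.414, -0.231, 0.874, 0.107]
force: [0.5, 0.5, -5.2]
grip_width: 0.045
grasp_force: 62.9
```

{"fn": "send_rows", "kwargs": {"increments": [{"hand": 0.2, "linear": [0.1, -0.06, -0.15], "twist": [0, 0.11, 0]}, {"hand": 0.2, "linear": [0.2, -0.12, -0.3], "twist": [0, 0.22, 0]}, {"hand": 0.2, "linear": [0.3, -0.18, -0.45], "twist": [0, 0.33, 0]}, {"hand": 0.2, "linear": [0.43, -0.25, -0.58], "twist": [0, 0.44, 0]}, {"hand": 0.2, "linear": [0.43, -0.25, -0.58], "twist": [0, 0.5, 0]}, {"hand": 0.2, "linear": [0.43, -0.25, -0.58], "twist": [0, 0.5, 0]}]}}

```text
time_s: 5.6
tool_pos: [0.4765, 0.2006, 0.1835]
ee_rot: [0.043, -0.255, 0.966, 0.01]
force: [0.7, -0.8, -4.8]
grip_width: 0.0453
grasp_force: 62.7
```

{"fn": "send_rows", "kwargs": {"increments": [{"hand": 0.2, "linear": [0.15, -0.09, 0.03], "twist": [-0.01, 0.1, 0.03]}, {"hand": 0.2, "linear": [0.3, -0.18, 0.06], "twist": [-0.02, 0.2, 0.06]}, {"hand": 0.2, "linear": [0.46, -0.28, 0.09], "twist": [-0.03, 0.3, 0.09]}, {"hand": 0.2, "linear": [0.62, -0.38, 0.12], "twist": [-0.04, 0.4, 0.12]}, {"hand": 0.2, "linear": [0.77, -0.47, 0.15], "twist": [-0.05, 0.5, 0.16]}, {"hand": 0.2, "linear": [0.77, -0.47, 0.15], "twist": [-0.05, 0.5, 0.16]}]}}

```text
time_s: 6.35
tool_pos: [0.4424, 0.1372, 0.1643]
ee_rot: [-0.341, -0.12, 0.931, -0.046]
force: [0.3, -0.1, -4.8]
grip_width: 0.0457
grasp_force: 62.8
```

```bash
python3 - <<'E'
from h import *
s=env.get_state();print(s['time_s'],s['joints'].round(3),s['tool_pos'].round(4),s['grip_width'],s['grasp_force'],s['force'])
W=[pose(0,130,(.435,.06,.14),.0125),pose(0,130,(.434,-.01,.09),.0125),pose(0,130,(.434,-.05,.030),.0125)]
seq(W)
v=[cv2.resize(env.capture(n)[:,:,::-1],(400,300)) for n in('scene','wrist')]
v.append(cv2.resize(env.capture('side')[60:300,90:410,::-1],(400,300)))
cv2.imwrite('pics/s4.png',np.vstack([np.hstack(v[:2]),np.hstack([v[2],v[2]*0])]))
E
```

```text
6.35 [0.29  0.554 0.436 2.154 0.018 0.026] [0.4424 0.1372 0.1643] 0.045674412934510175 62.760001244396335 [ 0.27394438 -0.09507383 -4.7546512 ]
lin [ 0.056 -0.883  0.606] twist [-0.108 -0.002  0.124]
lin [-0.392 -0.875  0.487] twist [0. 0. 0.]
lin [-0.482 -0.5    0.575] twist [0. 0. 0.]
```

View pics/s4.png

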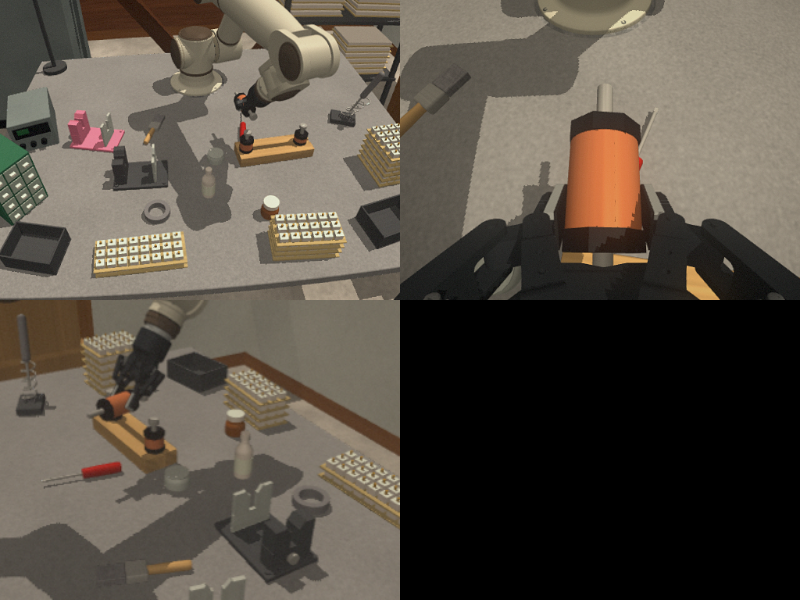

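The bobbin is held horizontal with the plain end towards the base, and both short ones stand in the rack. I'll bring it to the free bench area and lower it.

{"fn": "send_rows", "kwargs": {"increments": [{"hand": 0.2, "linear": [0.02, -0.35, 0.25], "twist": [-0.05, 0, 0.06]}, {"hand": 0.2, "linear": [0.05, -0.88, 0.6], "twist": [-0.108, 0, 0.124]}, {"hand": 0.2, "linear": [0.05, -0.88, 0.6], "twist": [-0.108, 0, 0.124]}, {"hand": 0.2, "linear": [0.05, -0.88, 0.6], "twist": [-0.108, 0, 0.124]}]}}

```text
time_s: 7.0
tool_pos: [0.4276, 0.0612, 0.1371]
ee_rot: [-0.338, -0.001, 0.941, 0.001]
force: [0.3, 0.6, -3.7]
grip_width: 0.0454
grasp_force: 64.3
```

{"fn": "send_rows", "kwargs": {"increments": [{"hand": 0.2, "linear": [-0.2, -0.44, 0.24], "twist": [0, 0, 0]}, {"hand": 0.2, "linear": [-0.39, -0.87, 0.48], "twist": [0, 0, 0]}, {"hand": 0.2, "linear": [-0.39, -0.87, 0.48], "twist": [0, 0, 0]}]}}

```text
time_s: 7.38
tool_pos: [0.4268, -0.0088, 0.0851]
ee_rot: [-0.341, -0.001, 0.94, 0.0]
force: [-0.1, 0.6, -4.0]
grip_width: 0.0453
grasp_force: 64.3
```

{"fn": "send_rows", "kwargs": {"increments": [{"hand": 0.2, "linear": [-0.24, -0.25, 0.28], "twist": [0, 0, 0]}, {"hand": 0.2, "linear": [-0.44, -0.5, 0.52], "twist": [0, 0, 0]}, {"hand": 0.2, "linear": [-0.44, -0.5, 0.52], "twist": [0, 0, 0]}, {"hand": 0.2, "linear": [-0.44, -0.5, 0.52], "twist": [0, 0, 0]}]}}

```text
time_s: 7.88
tool_pos: [0.428, -0.0472, 0.0324]
ee_rot: [-0.34, -0.002, 0.94, 0.0]
force: [1.0, 1.1, -3.8]
grip_width: 0.0452
grasp_force: 64.3
```

```bash
python3 - <<'E'
from h import *
s=env.get_state();print(s['time_s'],s['tool_pos'].round(4),s['force'],s['torque'])
seq([pose(0,130,(.434,-.05,.0235),.0125)])
p,r=cur();print(r.as_matrix().round(3)); print('P',p-.0125*r.apply([0,0,1]))
E
```

```text
7.875 [ 0.428  -0.0472  0.0324] [ 0.9967314   1.14266233 -3.79727079] [ 0.05555701 -1.24175915 -0.01165237]
lin [-0.128 -0.035  0.193] twist [-0.     0.002  0.002]
[[-0.769 -0.003 -0.64 ]
 [-0.003  1.    -0.   ]
 [ 0.64   0.002 -0.769]]
P [ 0.43599616 -0.04720428  0.04197604]
```

{"fn": "send_rows", "kwargs": {"increments": [{"hand": 0.2, "linear": [-0.06, 0, 0.07], "twist": [0, 0, 0]}, {"hand": 0.2, "linear": [-0.12, 0, 0.144], "twist": [0, 0, 0]}, {"hand": 0.2, "linear": [-0.12, 0, 0.144], "twist": [0, 0, 0]}]}}

```text
time_s: 8.25
tool_pos: [0.4278, -0.0485, 0.0166]
ee_rot: [-0.341, -0.001, 0.94, 0.0]
force: [3.3, -2.3, 4.8]
grip_width: 0.0455
grasp_force: 60.7
```

{"fn": "send_rows", "kwargs": {"increments": [{"hand": 0.2, "linear": [-0.016, 0, 0.02], "twist": [0, 0, 0]}, {"hand": 0.2, "linear": [-0.016, 0, 0.02], "twist": [0, 0, 0]}]}}

```text
time_s: 8.5
tool_pos: [0.4277, -0.0486, 0.0164]
ee_rot: [-0.34, -0.001, 0.94, 0.0]
force: [4.7, -1.5, 19.0]
grip_width: 0.045
grasp_force: 61.8
```

{"fn": "send_rows", "kwargs": {"increments": [{"hand": 0.2, "linear": [0.008, 0, -0.01], "twist": [0, 0, 0]}, {"hand": -0.05, "linear": [0.008, 0, -0.01], "twist": [0, 0, 0]}, {"hand": -0.2, "linear": [0.008, 0, -0.01], "twist": [0, 0, 0]}, {"hand": -0.6, "linear": [0.008, 0, -0.01], "twist": [0, 0, 0]}, {"hand": -0.6, "linear": [0.008, 0, -0.01], "twist": [0, 0, 0]}, {"hand": -0.6, "linear": [0.008, 0, -0.01], "twist": [0, 0, 0]}]}}

```text
time_s: 9.25
tool_pos: [0.427, -0.0484, 0.0147]
ee_rot: [-0.342, -0.001, 0.94, 0.001]
force: [0.7, 0.0, 0.6]
grip_width: 0.0685
grasp_force: 0.0
```

{"fn": "send_rows", "kwargs": {"increments": [{"hand": -0.6, "linear": [0, 0, -0.5], "twist": [0, 0, 0]}, {"hand": -0.6, "linear": [0, 0, -1], "twist": [0, 0, 0]}, {"hand": -0.6, "linear": [0, 0, -1], "twist": [0, 0, 0]}]}}

```text
time_s: 9.62
tool_pos: [0.4802, -0.0485, 0.0776]
ee_rot: [-0.34, -0.001, 0.941, 0.0]
force: [-0.2, 0.9, -1.3]
grip_width: 0.0687
grasp_force: 0.0
```

```bash
python3 - <<'E'
from h import *
s=env.get_state();print(s['time_s'],s['tool_pos'].round(4),s['force'],s['joints'].round(3))
import pickle
c=cam('wrist');im=env.capture('wrist');pickle.dump((c,im),open('w5.pkl','wb'));cv2.imwrite('pics/w5.png',cv2.resize(im[:,:,::-1],(800,600)))
# copper mask in wrist, axis direction on bench
hsv=cv2.cvtColor(im,cv2.COLOR_RGB2HSV);m=cv2.inRange(hsv,(4,120,80),(14,255,255))
n,l,st,_=cv2.connectedComponentsWithStats(m);i=1+np.argmax(st[1:,4]);print(st[i])
r=cv2.minAreaRect(np.argwhere(l==i)[:,::-1].astype(np.float32));b=cv2.boxPoints(r);print(b.round(1),onz(c,b,.04).round(4))
# rough stand-facing pose: tool down above the bobbin
E
```

```text
9.625 [ 0.4802 -0.0485  0.0776] [-0.20816239  0.93242747 -1.31303228] [-0.073  0.622  0.371  2.012 -0.047 -0.058]
[ 226  141   64   81 4474]
[[226. 141.]
 [289. 141.]
 [289. 221.]
 [226. 221.]] [[ 0.3909 -0.0739  0.04  ]
 [ 0.3909 -0.0276  0.04  ]
 [ 0.4525 -0.0298  0.04  ]
 [ 0.4526 -0.0711  0.04  ]]
```

View pics/w5.png

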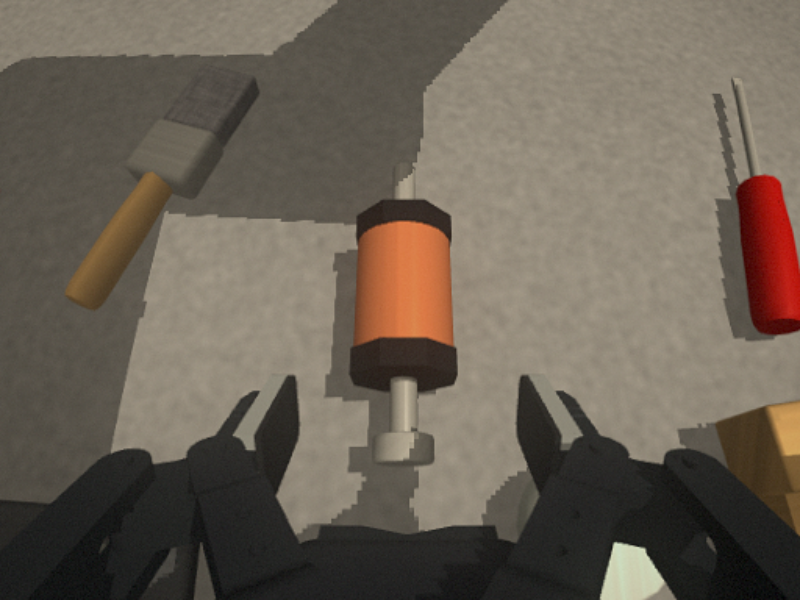

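The bobbin lies flat on the bench and is released: body at (404,290), knob at (403,447) outward, plain end at (404,168). Next I straighten the tool over its centre.

```bash
python3 - <<'E'
from h import *
import pickle
c,im=pickle.load(open('w5.pkl','rb'))
f=1/1.5625
pl=onz(c,[(404*f,164*f)],.026)[0];ck=onz(c,[(404*f,203*f),(404*f,340*f)],.046);kn=onz(c,[(403*f,430*f)],.036)[0]
print('plain tip',pl,'cheek tops',ck,'knob inner top',kn)
ed=onz(c,[(357*f,240*f),(451*f,240*f),(352*f,365*f),(457*f,365*f)],.023);print(ed)
W=[pose(0,90,(.43,-.0495,.10),.015),pose(0,90,(.422,-.0495,.023),.015)]
for w in W:print(ik(w))
seq(W)
E
```

```text
plain tip [ 0.34618107 -0.0501703   0.026     ] cheek tops [[ 0.38536763 -0.04995027  0.046     ]
 [ 0.45222832 -0.0497285   0.046     ]] knob inner top [ 0.48681028 -0.05006524  0.036     ]
[[ 0.3915227  -0.07357818  0.023     ]
 [ 0.39145275 -0.02647515  0.023     ]
 [ 0.45618345 -0.07312456  0.023     ]
 [ 0.45612333 -0.02605869  0.023     ]]
(0.0, array([-0.21, -0.39]), np.float64(1.39))
(0.0, array([-0.2 , -0.53]), np.float64(1.24))
lin [ 0.542 -0.011  0.31 ] twist [ 0.001 -0.443  0.001]
lin [0.1   0.    0.963] twist [0. 0. 0.]
```

{"fn": "send_rows", "kwargs": {"increments": [{"hand": -0.6, "linear": [0.15, -0.01, 0.05], "twist": [0, -0.11, 0]}, {"hand": -0.6, "linear": [0.3, -0.015, 0.1], "twist": [0, -0.22, 0]}, {"hand": -0.6, "linear": [0.43, -0.015, 0.2], "twist": [0, -0.33, 0]}, {"hand": -0.6, "linear": [0.54, -0.015, 0.3], "twist": [0, -0.443, 0]}, {"hand": -0.6, "linear": [0.54, -0.015, 0.3], "twist": [0, -0.443, 0]}, {"hand": -0.6, "linear": [0.54, -0.015, 0.3], "twist": [0, -0.443, 0]}]}}

```text
time_s: 10.42
tool_pos: [0.4285, -0.0497, 0.085]
ee_rot: [-0.0, -0.0, 1.0, 0.001]
force: [0.5, -0.4, 0.3]
grip_width: 0.0681
grasp_force: 0.0
```

```bash
python3 - <<'E'
from h import *
s=env.get_state();print(s['time_s'],s['tool_pos'].round(4),s['grip_width'])
seq([pose(0,90,(.4225,-.0498,.024),.015)])
E
```

```text
10.425 [ 0.4285 -0.0497  0.085 ] 0.06812997764499006
lin [ 0.074 -0.002  0.951] twist [ 0.001 -0.     0.001]
```

{"fn": "send_rows", "kwargs": {"increments": [{"hand": -0.6, "linear": [0.074, 0, 0.5], "twist": [0, 0, 0]}, {"hand": -0.6, "linear": [0.074, 0, 0.85], "twist": [0, 0, 0]}, {"hand": -0.6, "linear": [0.074, 0, 0.95], "twist": [0, 0, 0]}, {"hand": -0.6, "linear": [0.074, 0, 0.95], "twist": [0, 0, 0]}]}}

```text
time_s: 10.92
tool_pos: [0.4239, -0.0496, 0.0092]
ee_rot: [-0.001, -0.001, 1.0, 0.001]
force: [0.3, -0.3, -0.3]
grip_width: 0.068
grasp_force: 0.0
```

{"fn": "send_rows", "kwargs": {"increments": [{"hand": 0.2, "linear": [0, 0, 0], "twist": [0, 0, 0]}, {"hand": 0.2, "linear": [0, 0, 0], "twist": [0, 0, 0]}, {"hand": 0.2, "linear": [0, 0, 0], "twist": [0, 0, 0]}, {"hand": 0.2, "linear": [0, 0, 0], "twist": [0, 0, 0]}, {"hand": 0.2, "linear": [0, 0, 0], "twist": [0, 0, 0]}]}}

```text
time_s: 11.55
tool_pos: [0.4249, -0.0499, 0.0109]
ee_rot: [0.001, -0.001, 1.0, 0.001]
force: [-0.6, -0.2, 6.6]
grip_width: 0.0453
grasp_force: 62.8
```

```bash
python3 - <<'E'
from h import *
s=env.get_state();print(s['time_s'],s['tool_pos'].round(4),s['grip_width'],s['grasp_force'],s['force'])
E
```

```text
11.55 [ 0.4249 -0.0499  0.0109] 0.0452862773529865 62.752576711645816 [-0.64478224 -0.16172105  6.60426078]
```

```bash
python3 - <<'E'
from h import *
p,r=cur()
def dn(az,p):return np.array(p),pose(az,90,(0,0,0),0)[1]
W=[dn(0,p+[0,0,.078]),dn(0,p+[.01,0,.15]),dn(45,(.48,-.09,.20)),dn(90,(.53,-.13,.24))]
for w in W:print(ik(w))
seq(W)
E
```

```text
(0.0, array([-0.22, -0.39]), np.float64(1.4))
(0.0, array([-0.2 , -0.24]), np.float64(1.54))
(0.0, array([-0.07, -0.05]), np.float64(1.6))
(0.0, array([0.08, 0.19]), np.float64(1.68))
lin [-0.002  0.001 -0.975] twist [0.001 0.001 0.001]
lin [-0.125  0.    -0.9  ] twist [0. 0. 0.]
lin [-0.563 -0.502 -0.489] twist [-0.   0.  -0.5]
lin [-0.088 -0.795 -0.5  ] twist [-0.  -0.  -0.5]
```

{"fn": "send_rows", "kwargs": {"increments": [{"hand": 0.2, "linear": [0, 0, -0.2], "twist": [0, 0, 0]}, {"hand": 0.2, "linear": [0, 0, -0.6], "twist": [0, 0, 0]}, {"hand": 0.2, "linear": [0, 0, -0.98], "twist": [0, 0, 0]}]}}

```text
time_s: 11.92
tool_pos: [0.4237, -0.0497, 0.0894]
ee_rot: [-0.001, -0.001, 1.0, 0.001]
force: [-0.6, 0.5, -5.1]
grip_width: 0.0448
grasp_force: 62.6
```

{"fn": "send_rows", "kwargs": {"increments": [{"hand": 0.2, "linear": [-0.06, 0, -0.45], "twist": [0, 0, 0]}, {"hand": 0.2, "linear": [-0.12, 0, -0.9], "twist": [0, 0, 0]}, {"hand": 0.2, "linear": [-0.12, 0, -0.9], "twist": [0, 0, 0]}]}}

```text
time_s: 12.3
tool_pos: [0.4349, -0.05, 0.1628]
ee_rot: [0.002, -0.001, 1.0, 0.001]
force: [0.5, -0.7, -4.5]
grip_width: 0.0451
grasp_force: 62.8
```

{"fn": "send_rows", "kwargs": {"increments": [{"hand": 0.2, "linear": [-0.14, -0.12, -0.12], "twist": [0, 0, -0.11]}, {"hand": 0.2, "linear": [-0.28, -0.25, -0.24], "twist": [0, 0, -0.22]}, {"hand": 0.2, "linear": [-0.42, -0.38, -0.36], "twist": [0, 0, -0.33]}, {"hand": 0.2, "linear": [-0.56, -0.5, -0.49], "twist": [0, 0, -0.44]}, {"hand": 0.2, "linear": [-0.56, -0.5, -0.49], "twist": [0, 0, -0.5]}, {"hand": 0.2, "linear": [-0.56, -0.5, -0.49], "twist": [0, 0, -0.5]}]}}

```text
time_s: 13.05
tool_pos: [0.4779, -0.0899, 0.1977]
ee_rot: [-0.001, -0.383, 0.924, 0.002]
force: [0.0, 0.8, -4.6]
grip_width: 0.045
grasp_force: 62.9
```

{"fn": "send_rows", "kwargs": {"increments": [{"hand": 0.2, "linear": [-0.02, -0.2, -0.12], "twist": [0, 0, -0.11]}, {"hand": 0.2, "linear": [-0.04, -0.4, -0.24], "twist": [0, 0, -0.22]}, {"hand": 0.2, "linear": [-0.06, -0.6, -0.36], "twist": [0, 0, -0.33]}, {"hand": 0.2, "linear": [-0.09, -0.8, -0.5], "twist": [0, 0, -0.44]}, {"hand": 0.2, "linear": [-0.09, -0.8, -0.5], "twist": [0, 0, -0.5]}, {"hand": 0.2, "linear": [-0.09, -0.8, -0.5], "twist": [0, 0, -0.5]}]}}

```text
time_s: 13.8
tool_pos: [0.5286, -0.13, 0.238]
ee_rot: [-0.0, -0.707, 0.708, 0.002]
force: [0.4, -0.2, -4.7]
grip_width: 0.0445
grasp_force: 63.2
```

```bash
python3 - <<'E'
from h import *
import pickle
s=env.get_state();print(s['time_s'],s['tool_pos'].round(4),s['ee_rot'].round(4),s['grip_width'],s['force'],s['joints'].round(3))
c=cam('wrist');im=env.capture('wrist');pickle.dump((c,im),open('w6.pkl','wb'));cv2.imwrite('pics/w6.png',cv2.resize(im[:,:,::-1],(800,600)))
E
```

```text
13.8 [ 0.5286 -0.13    0.238 ] [-1.000e-04 -7.066e-01  7.076e-01  1.600e-03] 0.0444747938971922 [ 0.43168459 -0.20232634 -4.70813469] [-2.420e-01  7.900e-02  1.800e-01  1.675e+00  1.000e-03 -1.811e+00]
```

View pics/w6.png

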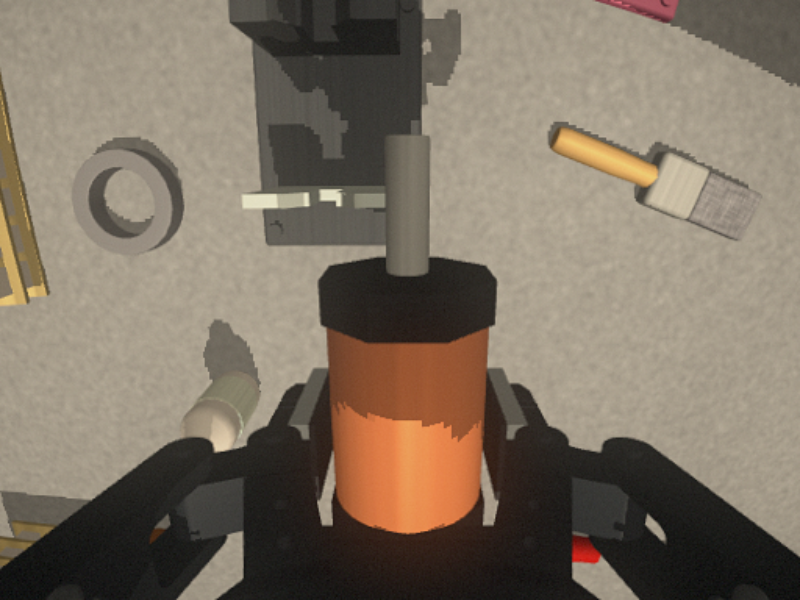

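The wrist view shows the thin plate's top edge at row 195–207: left part at columns 242–309, slot floor visible at 318–342, right part from 353 on. The housing is at the top (230–422, rows 0–55). I'll measure these numerically, since my ten viewed pictures are used up.

```bash
python3 - <<'E'
from h import *
import pickle
c,im=pickle.load(open('w6.pkl','rb'))
g=cv2.cvtColor(im,cv2.COLOR_RGB2GRAY).astype(int)
for r in range(116,138): print(r,' '.join('%3d'%v for v in g[r,150:250:2]))
print('housing')
for r in range(0,38,3): print(r,' '.join('%3d'%v for v in g[r,140:282:3]))
E
```

```text
116 156 158 164 165 158 157 161 162 159  86  91  93  93  93  62  64  64  65  61  65  58  63  65  62  60  61  58  59  61  62  58  61  60  63  61  59  60  61  57  60  56  60  56  56  56  58  60  61  70  83
117 150 152 160 161 156 159 160 162 166  86  94  98  93  94  63  63  63  64  64  64  59  63  64  62  60  62  62  61  55  59  55  63  59  62  56  61  59  61  60  59  61  59  55  57  55  59  60  63  67  80
118 148 149 156 160 157 153 160 160 165  85  92  98  93  93  64  65  62  63  62  64  58  64  62  60  57  57  57  58  59  60  55  60  56  57  55  55  58  53  59  57  57  56  59  57  57  60  58  64  64  84
119 155 152 155 159 157 160 160 155 162  84  96  93  92  94  80  86  86  91  86  90  92  89  90  91  91  93  93  95  93  93  90  91  94  95  93  94  94  96  96  96  95  96  97  98  95  95  97  97  83  82
120 155 157 158 159 159 160 158 157 165  82  94  94  95  98  93  97  95  93  96  97  95  92  94  95  94  94  95  90  77  77  75  75  77  75  79  91  96  94  96  99  95  97  97  95  96  93  97  98  86  80
121 159 158 159 162 163 162 162 163 153  87  96  98  98  96  96  93  97  94  95 
[... 5226 characters left out ...]
 35  35  33  31  34  29  32  28  28  29  29  30  31  32  34  30  29  25  37  33  56  54  55  59  54 159 141  95  93
30 159 157 154 158 156 160 150 118  91  67  44  40  33  35  35  36  36  36  35  35  31  33  33  34  32  33  31  29  36  27  31  31  32  28  31  29  27  35  34  54  53  57  55  59 142 141  95  95
33 153 156 155 151 151 151 148 115  88  89  80  47  39  38  38  35  34  34  32  43  30  32  29  30  29  32  33  32  31  29  33  35  32  32  32  31  37  34  32  54  56  58  56  53 145 110  99  97
36 154 157 154 151 146 153 150 142  90  91  86  91  54  50  52  54  55  53  50  51  62  68  68  50  54  56  53  54  51  56  51  51  57  53  52  57  57  55  58  54  55  57  55  55  94  97 102  95
```

```bash
python3 - <<'E'
from h import *
import pickle
c,im=pickle.load(open('w6.pkl','rb'))
g=cv2.GaussianBlur(cv2.cvtColor(im,cv2.COLOR_RGB2GRAY),(3,3),0).astype(float)
def edge(rows,c0,c1,s):
    return np.array([(c0+np.argmax(s*np.diff(g[r,c0:c1]))+.5,r) for r in rows])
def fit(e,z):
    w=onz(c,e,z);k=np.ones(len(w),bool)
    for _ in range(3):
        f=np.polyfit(w[k,1],w[k,0],1);d=abs(w[:,0]-np.polyval(f,w[:,1]));k=d<max(.0015,np.median(d))
    return f,np.polyval(f,-.227),k.sum()
L=edge(list(range(42,112))+list(range(136,152)),155,180,-1);print('left base',fit(L,.012))
Rr=edge(range(42,84),262,280,1);print('right base',fit(Rr,.012))
print('bottom edge base rows', [ (x,int(130+np.argmax(np.diff(g[130:175,x])))) for x in (180,200,220,235)])
print('floor',onz(c,[(204.3,124.5),(218.7,121)],.054),'lips',onz(c,[(197.7,128),(215.5,128)],.091),'V',onz(c,[(177,128),(227,128)],.105),'left',onz(c,[(155,128)],.105))
print('floor y',onz(c,[(211,120.7),(211,128)],.054)[:,1],'top y',onz(c,[(165,123.8),(165,132.8)],.105)[:,1])
print('base end y',onz(c,[(200,156)],.012))
print('housing front top row', onz(c,[(160,14.0),(265,36)],.105)); 
# held bobbin: axle stub edges
St=[(edge([r],240,258,1)[0,0],edge([r],264,282,-1)[0,0]) for r in range(100,165,8)];print(np.round(St,1).tolist())
for z in (.25,): print(onz(c,[(np.mean(St[1]),108),(np.mean(St[7]),156)],z))
print('stub tip',onz(c,[(260,87)],.25))
E
```

```text
left base (array([0.00253061, 0.63872394]), np.float64(0.6381494918003457), np.int64(86))
right base (array([-0.00404424,  0.51749134]), np.float64(0.5184093829569524), np.int64(32))
bottom edge base rows [(180, 156), (200, 156), (220, 156), (235, 156)]
floor [[ 0.58688843 -0.18039007  0.054     ]
 [ 0.57181541 -0.183831    0.054     ]] lips [[ 0.58661618 -0.17968634  0.091     ]
 [ 0.57016721 -0.17955376  0.091     ]] V [[ 0.60215151 -0.18093836  0.105     ]
 [ 0.55810671 -0.18056035  0.105     ]] left [[ 0.62177624 -0.18118626  0.105     ]]
floor y [-0.18419595 -0.1767558 ] top y [-0.18470541 -0.17688124]
base end y [[ 0.60128531 -0.1405382   0.012     ]]
housing front top row [[ 0.61062135 -0.27366327  0.105     ]
 [ 0.52496359 -0.25536623  0.105     ]]
[[246.5, 272.5], [246.5, 272.5], [246.5, 272.5], [248.5, 272.5], [248.5, 272.5], [248.5, 272.5], [248.5, 271.5], [248.5, 271.5], [249.5, 271.5]]
[[ 0.52941863 -0.19971092  0.25      ]
 [ 0.52926428 -0.17992484  0.25      ]]
stub tip [[ 0.52919419 -0.20795473  0.25      ]]
```

{"fn": "send_rows", "kwargs": {"increments": [{"hand": 0.2, "linear": [0.5, -0.31, 0], "twist": [0, 0, 0]}, {"hand": 0.2, "linear": [1, -0.615, 0], "twist": [0, 0, 0]}, {"hand": 0.2, "linear": [1, -0.615, 0], "twist": [0, 0, 0]}]}}

```text
time_s: 14.22
tool_pos: [0.5788, -0.2121, 0.2364]
ee_rot: [-0.0, -0.706, 0.709, 0.002]
force: [-1.3, 1.1, -4.5]
grip_width: 0.0448
grasp_force: 63.9
```

{"fn": "send_rows", "kwargs": {"increments": [{"hand": 0.2, "linear": [0.11, 0, 0.3], "twist": [0, 0, 0]}, {"hand": 0.2, "linear": [0.22, 0, 0.7], "twist": [0, 0, 0]}, {"hand": 0.2, "linear": [0.22, 0, 0.7], "twist": [0, 0, 0]}, {"hand": 0.2, "linear": [0.22, 0, 0.7], "twist": [0, 0, 0]}]}}

```text
time_s: 14.72
tool_pos: [0.5782, -0.227, 0.1841]
ee_rot: [-0.001, 0.707, -0.707, -0.001]
force: [-0.4, -0.9, -3.9]
grip_width: 0.0448
grasp_force: 63.8
```

```bash
python3 - <<'E'
from h import *
s=env.get_state();print(s['time_s'],s['tool_pos'].round(4),s['ee_rot'].round(4),s['force'])
seq([(np.r_[.5778,-.2275,.10],pose(90,90,(0,0,0),0)[1])])
c=cam('wrist');im=env.capture('wrist');cv2.imwrite('pics/w7.png',im[:,:,::-1])
g=cv2.cvtColor(im,cv2.COLOR_RGB2GRAY).astype(int)
# predicted pixels of housing slot (lip z=.091, V z=.105; front y=-.3097 far face) for centre x=.5786
for x in(.5786+.045,.5786+.023,.5786+.008,.5786-.008,.5786-.023,.5786-.045):
    print(round(x-.5786,3),proj(c,[(x,-.3097,.105),(x,-.2747,.105),(x,-.3097,.054)]).round(1).tolist())
for r in range(0,100,7): print(r,' '.join('%3d'%v for v in g[r,160:364:4]))
E
```

```text
14.725 [ 0.5782 -0.227   0.1841] [-6.000e-04  7.073e-01 -7.069e-01 -5.000e-04] [-0.38124858 -0.90392982 -3.8524228 ]
lin [0.008 0.005 1.051] twist [-0.     0.001  0.   ]
0.045 [[195.0, 86.9], [197.5, 138.2], [207.4, 89.9]]
0.023 [[227.1, 86.6], [228.4, 138.0], [233.4, 89.7]]
0.008 [[249.1, 86.5], [249.5, 138.0], [251.3, 89.6]]
-0.008 [[272.5, 86.5], [272.1, 138.0], [270.3, 89.6]]
-0.023 [[294.5, 86.6], [293.2, 138.0], [288.1, 89.7]]
-0.045 [[326.6, 86.9], [324.1, 138.1], [314.2, 89.9]]
0 160 161 166 158 163 163 163  97 101 104 104 105 102 104 108 106 104 104 106 105 106 103 100 100 103 102 106 102 171 159 161 164 161 160 159 156 159 158 160 160 162 163 165 158 161 164 156 156 168 102  96
7 159 159 159 160 168 163 160 166 146 108 109 107 104 101 106 102 102 104 104 102 102 101 105  99 106 101 103  96 123 161 162 163 164 160 161 163 164 172 163 160 158 160 164 164 157 168 160 167 170 166 167
14 172 166 161 162 163 179 171 165 177 103  97 106 101 104 104  98  99  99 100 101 102 102 104 104 100 103 104 104 127 172 169 159 169 174 159 162 167 166 165 167 160 158 164 167 168 153 152 164 16
[... 1793 characters left out ...]
108 103 100 107 103 163 161 167 169 170 167 171 170 167 172 170 166 162 162 168
84 171 170 163 169 177 171 167 169 171 167  74  94  67  67  65  64  64  66  66  57  62  65  62  96 105 121 122 114  98  64  61  64  61  63  58  64  59  92  92  92  85 163 159 166 169 163 164 168 165 167 163
91 164 166 168 167 163 167 170 162 171 163  69  66  64  66  67  65  60  56  58  58  56  54  81  96 110 111 125 118 110  44  45  45  48  59  79  95  82  63  59  63  64 105 170 167 167 163 165 165 168 172 162
98 169 164 164 170 172 167 167 162 166 175  66  66  67  66  65  63  61  55  53  56  57  58  82  94 110 112 121 117 114  44  49  48  44  60  77  94  85  60  62  62  59 141 164 157 169 164 173 164 161 166 169
```

Axle stub and housing slot line up (columns 260.6 against 261). I lower in stages and watch the force.

{"fn": "send_rows", "kwargs": {"increments": [{"hand": 0.2, "linear": [0.02, 0, 0.3], "twist": [0, 0, 0]}, {"hand": 0.2, "linear": [0.02, 0, 0.65], "twist": [0, 0, 0]}, {"hand": 0.2, "linear": [0.02, 0, 0.95], "twist": [0, 0, 0]}, {"hand": 0.2, "linear": [0.02, 0, 0.95], "twist": [0, 0, 0]}]}}

```text
time_s: 15.28
tool_pos: [0.5777, -0.2284, 0.1063]
ee_rot: [-0.0, 0.708, -0.707, -0.002]
force: [-0.4, -0.3, -4.9]
grip_width: 0.0449
grasp_force: 63.8
```

{"fn": "send_rows", "kwargs": {"increments": [{"hand": 0.2, "linear": [0, 0, 0.12], "twist": [0, 0, 0]}, {"hand": 0.2, "linear": [0, 0, 0.24], "twist": [0, 0, 0]}, {"hand": 0.2, "linear": [0, 0, 0.24], "twist": [0, 0, 0]}]}}

```text
time_s: 15.65
tool_pos: [0.5779, -0.2289, 0.087]
ee_rot: [-0.0, 0.707, -0.707, -0.001]
force: [0.4, 0.6, -4.5]
grip_width: 0.0449
grasp_force: 63.8
```

```bash
python3 - <<'E'
from h import *
s=env.get_state();print(s['time_s'],s['tool_pos'].round(4),s['ee_rot'].round(4),s['force'],s['torque'])
c=cam('wrist');im=env.capture('wrist');g=cv2.cvtColor(im,cv2.COLOR_RGB2GRAY).astype(int)
for x in(.045,.023,.008,-.008,-.045): print(x,proj(c,[(.5786+x,-.3117,.105),(.5786+x,-.2767,.105),(.5786+x,-.3117,.091)]).round(1).tolist())
for r in range(30,140,6): print(r,' '.join('%3d'%v for v in g[r,160:364:4]))
E
```

```text
15.65 [ 0.5779 -0.2289  0.087 ] [-1.000e-04  7.075e-01 -7.067e-01 -1.200e-03] [ 0.37119515  0.62074251 -4.54735952] [-0.03105413  0.0263816   0.01109535]
0.045 [[142.9, 74.3], [150.6, 163.9], [154.7, 77.1]]
0.023 [[199.7, 73.3], [203.8, 163.7], [205.9, 76.3]]
0.008 [[239.1, 73.0], [240.5, 163.6], [241.2, 76.1]]
-0.008 [[281.2, 73.0], [279.8, 163.6], [279.1, 76.1]]
-0.045 [[377.3, 74.5], [369.5, 164.0], [365.5, 77.2]]
30 193 184 187 125 120 119 123 120 117 118 123 121 123 127 124 127 119 111 116 115 117 116 119 118 114 115 116 117 124 122 117 118 121 117 119 117 116 121 117 191 189 197 189 191 192 183 180 190 183 185 194
36 189 190 193 190 114 119 126 122 117 120 122 124 124 121 117 116 119 120 121 120 118 125 125 123 121 122 125 119 121 121 123 124 122 120 115 115 119 119 119 204 198 194 183 187 193 196 193 193 187 184 189
42 190 190 191 195 195 123 121 123 121 122 123 120 121 124 123 124 120 120 118 119 118 119 123 119 116 118 116 118 119 124 123 120 119 115 119 121 114 115 115 195 191 192 189 187 187 196 190 177 176 186 193
48 188 193 194 190 191 122 126 125 122 120 119 124 130 122
[... 2560 characters left out ...]
  49  51  50  49  51  47  64  68  64  66 108 107 108 114 109 108 109 106 109
126  74  76  75  75  72  72  72  69  70  70  65  57  58  59  64  63  64  64  64  69  68  48  97 115 130 131 142 135 126  46  68  70  51  52  52  50  50  51  66  69  68  65 110 109 113 112 112 106 112 104 108
132  74  77  75  75  71  71  66  68  66  71  65  59  60  63  62  65  60  63  63  68  69  51  94 115 131 134 141 134 127  44  67  67  50  55  54  48  49  45  69  66  71  67 108 110 109 113 109 111 111 107 109
138  76  78  75  79  71  70  70  71  72  67  70  62  59  61  62  63  62  64  62  69  72  54  98 117 128 132 139 135 125  44  69  70  50  52  54  51  50  51  68  71  68  64  69 111 113 110 108 108 111 108 110
```

{"fn": "send_rows", "kwargs": {"increments": [{"hand": 0.2, "linear": [0, 0, 0.07], "twist": [0, 0, 0]}, {"hand": 0.2, "linear": [0, 0, 0.14], "twist": [0, 0, 0]}, {"hand": 0.2, "linear": [0, 0, 0.14], "twist": [0, 0, 0]}]}}

```text
time_s: 16.08
tool_pos: [0.5778, -0.2289, 0.0756]
ee_rot: [-0.0, 0.707, -0.707, -0.001]
force: [-0.1, 0.4, -3.9]
grip_width: 0.0447
grasp_force: 63.9
```

{"fn": "send_rows", "kwargs": {"increments": [{"hand": 0.2, "linear": [0, 0, 0.04], "twist": [0, 0, 0]}, {"hand": 0.2, "linear": [0, 0, 0.08], "twist": [0, 0, 0]}, {"hand": 0.2, "linear": [0, 0, 0.08], "twist": [0, 0, 0]}]}}

```text
time_s: 16.45
tool_pos: [0.578, -0.2289, 0.0696]
ee_rot: [-0.0, 0.708, -0.707, -0.001]
force: [-0.1, -0.1, -4.9]
grip_width: 0.045
grasp_force: 63.9
```

{"fn": "send_rows", "kwargs": {"increments": [{"hand": 0.2, "linear": [0, 0, 0.06], "twist": [0, 0, 0]}, {"hand": 0.2, "linear": [0, 0, 0.12], "twist": [0, 0, 0]}, {"hand": 0.2, "linear": [0, 0, 0.18], "twist": [0, 0, 0]}, {"hand": 0.2, "linear": [0, 0, 0.18], "twist": [0, 0, 0]}]}}

```text
time_s: 16.95
tool_pos: [0.5778, -0.2288, 0.0548]
ee_rot: [-0.0, 0.708, -0.707, -0.001]
force: [0.2, -0.5, -4.8]
grip_width: 0.0446
grasp_force: 63.9
```

{"fn": "send_rows", "kwargs": {"increments": [{"hand": 0.2, "linear": [0, 0, 0.04], "twist": [0, 0, 0]}, {"hand": 0.2, "linear": [0, 0, 0.06], "twist": [0, 0, 0]}, {"hand": 0.2, "linear": [0, 0, 0.06], "twist": [0, 0, 0]}]}}

```text
time_s: 17.32
tool_pos: [0.5781, -0.2289, 0.0506]
ee_rot: [-0.0, 0.708, -0.707, -0.001]
force: [-0.9, 0.3, -4.4]
grip_width: 0.0446
grasp_force: 63.9
```

{"fn": "send_rows", "kwargs": {"increments": [{"hand": 0.2, "linear": [0, 0, 0.025], "twist": [0, 0, 0]}, {"hand": 0.2, "linear": [0, 0, 0.025], "twist": [0, 0, 0]}]}}

```text
time_s: 17.58
tool_pos: [0.5781, -0.2289, 0.0486]
ee_rot: [-0.0, 0.708, -0.707, -0.001]
force: [0.6, 0.3, -3.2]
grip_width: 0.045
grasp_force: 63.9
```

{"fn": "send_rows", "kwargs": {"increments": [{"hand": 0.2, "linear": [0, 0, 0.012], "twist": [0, 0, 0]}, {"hand": 0.2, "linear": [0, 0, 0.012], "twist": [0, 0, 0]}]}}

```text
time_s: 17.82
tool_pos: [0.5782, -0.2289, 0.0479]
ee_rot: [-0.0, 0.708, -0.707, -0.001]
force: [-0.6, 1.4, -4.0]
grip_width: 0.0449
grasp_force: 64.2
```

{"fn": "send_rows", "kwargs": {"increments": [{"hand": 0.2, "linear": [0, 0, 0.015], "twist": [0, 0, 0]}, {"hand": 0.2, "linear": [0, 0, 0.015], "twist": [0, 0, 0]}]}}

```text
time_s: 18.08
tool_pos: [0.5782, -0.2289, 0.0478]
ee_rot: [-0.0, 0.707, -0.707, -0.0]
force: [-3.6, 1.7, 4.9]
grip_width: 0.0448
grasp_force: 65.2
```

{"fn": "send_rows", "kwargs": {"increments": [{"hand": 0.2, "linear": [0, 0, 0.012], "twist": [0, 0, 0]}, {"hand": 0.2, "linear": [0, 0, 0.012], "twist": [0, 0, 0]}]}}

```text
time_s: 18.32
tool_pos: [0.5783, -0.229, 0.0477]
ee_rot: [-0.001, 0.707, -0.707, -0.0]
force: [-5.9, 2.7, 11.8]
grip_width: 0.0449
grasp_force: 66.0
```

{"fn": "send_rows", "kwargs": {"increments": [{"hand": 0.05, "linear": [0, 0, -0.006], "twist": [0, 0, 0]}, {"hand": -0.1, "linear": [0, 0, -0.006], "twist": [0, 0, 0]}, {"hand": -0.5, "linear": [0, 0, -0.006], "twist": [0, 0, 0]}, {"hand": -0.5, "linear": [0, 0, -0.006], "twist": [0, 0, 0]}, {"hand": -0.5, "linear": [0, 0, -0.006], "twist": [0, 0, 0]}]}}

```text
time_s: 18.95
tool_pos: [0.5781, -0.2289, 0.046]
ee_rot: [-0.0, 0.708, -0.707, -0.001]
force: [0.6, 0.2, 0.3]
grip_width: 0.0639
grasp_force: 0.0
```

{"fn": "send_rows", "kwargs": {"increments": [{"hand": -0.5, "linear": [0, 0, -0.3], "twist": [0, 0, 0]}, {"hand": -0.5, "linear": [0, 0, -0.7], "twist": [0, 0, 0]}, {"hand": -0.5, "linear": [0, 0, -1], "twist": [0, 0, 0]}, {"hand": -0.5, "linear": [0, 0, -1], "twist": [0, 0, 0]}]}}

```text
time_s: 19.45
tool_pos: [0.5792, -0.2295, 0.1281]
ee_rot: [-0.001, 0.707, -0.707, 0.001]
force: [-0.2, -0.0, -0.6]
grip_width: 0.064
grasp_force: 0.0
```

{"fn": "send_rows", "kwargs": {"increments": [{"hand": -0.5, "linear": [0, 0, -0.6], "twist": [0, 0, 0]}, {"hand": -0.5, "linear": [-0.5, 0, -1], "twist": [0, 0, 0]}, {"hand": -0.5, "linear": [-1, 0, -1], "twist": [0, 0, 0]}, {"hand": -0.5, "linear": [-1, 0, -1], "twist": [0, 0, 0]}]}}

```text
time_s: 19.95
tool_pos: [0.5782, -0.147, 0.2055]
ee_rot: [-0.0, 0.708, -0.706, -0.001]
force: [0.8, -0.9, -0.4]
grip_width: 0.0642
grasp_force: 0.0
```

```bash
python3 - <<'E'
from h import *
s=env.get_state();print(s['time_s'],s['tool_pos'].round(4),s['force'])
c=cam('wrist');im=env.capture('wrist');cv2.imwrite('pics/w8.png',im[:,:,::-1])
D=cam('side');sd=env.capture('side');S=cam('scene');sc=env.capture('scene')
hsv=lambda i:cv2.inRange(cv2.cvtColor(i,cv2.COLOR_RGB2HSV),(4,120,60),(16,255,255))
for n,C,I in(('wrist',c,im),('side',D,sd),('scene',S,sc)):
    p=proj(C,[(.579,-.230,.06)])[0];m=hsv(I);k,l,st,ce=cv2.connectedComponentsWithStats(m)
    print(n,'pred body centre',p.round(1),[(st[i].tolist(),ce[i].round(1).tolist()) for i in range(1,k) if st[i,4]>25 and np.hypot(*(ce[i]-p))<60])
    print('  shorts pred',proj(C,[(.514,.141,.065),(.498,.339,.06)]).round(0).tolist(),[ce[i].round(0).tolist() for i in range(1,k) if st[i,4]>25])
g=cv2.cvtColor(im,cv2.COLOR_RGB2GRAY).astype(int)
# plain stub in housing, knob outside plate: predicted pixels
Q=dict(plain_tip=(.579,-.306,.066),plain_in=(.579,-.270,.066),knob_in=(.579,-.166,.073),knob_out=(.579,-.154,.073))
for k,v in Q.items(): print(k,proj(c,[v])[0].round(1))
E
```

```text
19.95 [ 0.5782 -0.147   0.2055] [ 0.77722557 -0.88254696 -0.42137021]
wrist pred body centre [260.4  89.9] [([235, 51, 53, 72, 3643], [260.8, 86.2])]
  shorts pred [[311.0, 405.0], [312.0, 490.0]] [[261.0, 86.0], [127.0, 377.0]]
side pred body centre [303.8 235.2] [([289, 222, 25, 23, 307], [299.1, 231.3])]
  shorts pred [[211.0, 171.0], [180.0, 147.0]] [[98.0, 75.0], [270.0, 108.0], [423.0, 185.0], [192.0, 166.0], [282.0, 162.0], [202.0, 183.0], [219.0, 186.0], [299.0, 231.0], [224.0, 273.0], [237.0, 272.0]]
scene pred body centre [177.8 208.7] [([165, 200, 24, 19, 395], [176.4, 209.0])]
  shorts pred [[317.0, 182.0], [386.0, 175.0]] [[133.0, 24.0], [246.0, 18.0], [325.0, 20.0], [427.0, 34.0], [335.0, 53.0], [504.0, 64.0], [506.0, 131.0], [383.0, 179.0], [360.0, 192.0], [314.0, 188.0], [334.0, 185.0], [355.0, 186.0], [319.0, 204.0], [176.0, 209.0], [336.0, 206.0], [343.0, 272.0]]
plain_tip [260.7  -5.4]
plain_in [260.6  40.7]
knob_in [260.2 163.6]
knob_out [260.2 176.6]
```

```bash
python3 - <<'E'
from h import *
im=cv2.imread('pics/w8.png')[:,:,::-1].copy();c=cam('wrist')
g=cv2.GaussianBlur(cv2.cvtColor(im,cv2.COLOR_RGB2GRAY),(3,3),0).astype(int)
m=cv2.inRange(cv2.cvtColor(im,cv2.COLOR_RGB2HSV),(4,120,60),(16,255,255))
for y in(-.255,-.23,-.205):
    p=proj(c,[(.579+s*.0249,y,.0695) for s in(1,-1)]);r=int(round(p[0,1]));k=np.where(m[r,200:320])[0]+200
    print('y',y,'row',r,'pred',p[:,0].round(1),'seen',k.min(),k.max())
print('axle column profile rows 0..200:',[(r,g[r,261]) for r in range(0,200,4)])
for r in(20,30,150,158,166,170,174,178): print(r,g[r,232:292:2].tolist())
for z in(.073,.08,.066): print(z,proj(c,[(.579+s*.013,-.160,z-.013) for s in(1,-1)]).round(1).tolist(),proj(c,[(.579,-.166,z),(.579,-.154,z)])[:,1].round(1))
E
```

```text
y -0.255 row 62 pred [230.1 289.3] seen 235 287
y -0.23 row 93 pred [230.7 288.7] seen 235 286
y -0.205 row 122 pred [231.4 288.1] seen 246 277
axle column profile rows 0..200: [(0, np.int64(91)), (4, np.int64(92)), (8, np.int64(93)), (12, np.int64(93)), (16, np.int64(94)), (20, np.int64(94)), (24, np.int64(95)), (28, np.int64(97)), (32, np.int64(97)), (36, np.int64(24)), (40, np.int64(21)), (44, np.int64(23)), (48, np.int64(24)), (52, np.int64(89)), (56, np.int64(89)), (60, np.int64(90)), (64, np.int64(89)), (68, np.int64(89)), (72, np.int64(89)), (76, np.int64(89)), (80, np.int64(90)), (84, np.int64(89)), (88, np.int64(90)), (92, np.int64(129)), (96, np.int64(141)), (100, np.int64(142)), (104, np.int64(142)), (108, np.int64(144)), (112, np.int64(143)), (116, np.int64(144)), (120, np.int64(145)), (124, np.int64(46)), (128, np.int64(47)), (132, np.int64(49)), (136, np.int64(106)), (140, np.int64(163)), (144, np.int64(165)), (148, np.int64(164)), (152, np.int64(165)), (156, np.int64(165)), (160, np.int64(90)), (164, np.int64(156)), (168, np.int64(172)), (172, np.int64(186)), (176, np.
[... 679 characters left out ...]
 82, 83, 83, 82, 87, 111, 126, 138, 145, 153, 165, 165, 166, 164, 153, 145, 133, 99, 85, 86, 83, 82, 84, 86, 85, 87]
170 [83, 84, 85, 84, 81, 84, 84, 82, 91, 113, 128, 140, 152, 165, 178, 180, 171, 159, 153, 144, 128, 95, 86, 86, 83, 83, 84, 85, 87, 87]
174 [80, 82, 84, 82, 78, 82, 82, 82, 82, 88, 98, 113, 126, 139, 147, 137, 131, 126, 114, 100, 87, 83, 83, 84, 82, 81, 82, 83, 85, 84]
178 [137, 134, 136, 138, 136, 136, 136, 136, 139, 141, 137, 135, 138, 139, 137, 136, 134, 136, 139, 137, 133, 132, 135, 138, 137, 135, 133, 136, 138, 139]
0.073 [[246.0, 170.0], [273.5, 170.0]] [166.4 179.4]
0.08 [[245.6, 171.6], [273.8, 171.6]] [168.  181.3]
0.066 [[246.3, 168.5], [273.2, 168.5]] [164.9 177.6]
```

```bash
python3 -c "
from bench import env
print(env.hand_in())"
```

```text
the job is handed in; nothing more can be done
None
```

I laid the long bobbin flat on the bench and let go of it, then picked it up again and lowered it into the stand with the knob outside the thin plate, and handed the job in at about 20 s. Axle height, level and both end positions fit both ends resting on the slot floors, but that check was numeric only because my ten picture views were used up. When the first reach stopped at a joint limit, one finger lightly touched the upper axle (about 2.5 N), and the bobbin stayed upright.

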